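Lock the jig and clip the strap to the panel

TASK

Get the panel ready for welding. First tighten the jig: turn the T-handle of the long socket, which already stands on the nut in the deep bore, clockwise as seen from above until it stops. Then take the larger of the two spring clamps off the parking bar and clip it upright and square, well down over the panel's top edge at the middle of the strap, so that its jaws pinch strap and panel together; let go, and leave the smaller clamp and everything else where it is.

Things in the scene. Friction and masses are not known exactly. Their poses are not given: they have to be found in the camera images.
- nut (a joint): turn of the T-handle, long socket and nut together about the vertical axis: grows clockwise seen from above, from 0 (loose) to the stop at 1.35 rad (tight); it starts somewhere between 0 and 0.35. It turns against about 0.06 N m of friction and stays where it is left. Turning it slides the jig's front jaw towards the panel.
- tbar (a point): centre of the T-handle's crossbar, on the turning axis, 174 mm above the table. Crossbar: dark steel flat bar, 84 mm long along this point's y axis, 10 mm thick along its x, 20 mm tall (10 mm above and below the point), vertical flat sides, standing on a 16 mm rod with a 24 mm hub just below the bar.
- jig: green jig base, 180 x 220 x 20 mm; origin on the table under the panel's middle; x normal to the panel, y along it, z up. The base reaches from x = -125 to +55 mm. The jaws in front of and behind the panel reach 60 mm above the table. The bored block under the T-handle is 60 x 60 mm, top 95 mm above the table, centred at x = -90, y = 0 mm.
- panel: upright aluminium panel held in the jig, 6 mm thick (jig x from -3 to +3 mm), 200 mm long along y, top edge 135 mm above the table; origin and axes as jig. It does not move.
- strap: dark steel strap fixed flat against the panel's far (+x) face, the side away from the T-handle, flush with its top edge: 6 mm thick, 46 mm wide along y, 60 mm tall; where it stands along the panel varies. Origin: panel's mid-plane, at the top edge, at the middle of the strap's width; axes as jig. It does not move.
- strap_top (a point): middle of the top edge of strap and panel together, which are 12 mm thick here along this point's x axis; y runs along the edge, z up.
- clamp: the larger spring clamp, clothes-peg form, 80 g, 22 mm wide, rubber jaw pads pointing down (34 to 48 mm below the pivot), handles splayed up. Origin on the pivot pin; z up, y along the pin, x across the jaws; it is the arm on the -x side, so it leans by half of any evenly made opening. Parked upright on the bar, pivot 133 mm above the table, 18 mm above the bar's top edge, at either end of the bar.
- clamp_arm (a joint): opening angle of the larger clamp: 0 on the 8 mm parking bar, about 0.1 on a 12 mm edge, 0.55 fully squeezed (30 mm between the pads), -0.12 empty and shut. A spring resists with 0.27 N m at 0 and 0.44 N m at 0.55: about 11 N on each handle, 42 mm above the pivot, opens it fully; let go, it snaps shut.
- clamp_handles (a point): point 42 mm above the larger clamp's pivot, midway between its handles where they are squeezed, carried by the same arm as clamp. Handles: flat steel, 18 mm wide along y, reaching 56 mm above the pivot; parked they are 59 mm apart over the outsides at the top; squeezed fully they are parallel, 30 mm over the outsides, and stop.
- clamp_mouth (a point): point midway between the jaw pads of the larger clamp, 41 mm below its pivot, carried by the same arm as clamp.
- rail: parking bar: upright flat steel bar 8 mm thick along x, 200 mm long along y, top edge 115 mm above the table, on a green foot 70 x 220 x 12 mm; origin on the table under the bar's middle. Fixed. The two clamps sit on it about 50 mm either side of its middle.
- small_clamp: the smaller spring clamp, the same form at seven tenths the size (14 mm wide, handles reach 39 mm above its pivot), parked on the bar; origin on its pivot. To be left alone.
- tube: slim white sealant tube, 40 mm across, 235 mm tall, standing upright between jig and parking bar, easily knocked over; origin under it. To be left alone.
- tape: measuring tape in a case 50 x 34 x 50 mm on the table about 100 mm in front of the parking bar; origin under it. To be left alone.
- socket: loose steel socket, 22 mm across, 32 mm tall, standing on the jig base beside the bore block; origin under it. To be left alone.
- screwdriver: screwdriver lying on the table in front of the jig and bar. To be left alone.
- hammer: hammer lying beyond the jig and bar. To be left alone.
- calculator: grey pocket calculator, 130 x 75 x 12 mm, lying beyond the jig and bar; origin under it. To be left alone.
- marker: black marker pen, 14 mm thick, lying beyond the jig and bar. To be left alone.

How it is judged:
By the outcome, as a careful person would: the job done as asked, in the order asked, and still so for the second after the job is handed in, with the robot touching nothing.
It also fails if it takes over 67 s, if anything falls off the work surface, if the arm or the gripper's body presses on something with over 40 N, if the wrist force passes 120 N, or if a joint passes its speed limit or range.

ROBOT

A 6-joint arm with a two-finger parallel gripper is mounted at the origin on the work surface. World frame = base frame: x ahead of the robot, y to its left, z up, the work surface at z = 0. Lengths are in m, angles in rad, forces in N, time in s.
With the tool pointing down it reaches from about 0.2 to 0.875 m from the base axis. Payload 3.4 kg.
Tool frame: the origin (TCP) lies between the finger pads; the fingertips stand 11 mm ahead of it and the grasp point (between the pads) lies 8 mm behind it; z points along the fingers, y is the direction in which the jaws open and shut (so a half turn about z gives the same grasp; the last joint's range is limited). The gripper opens to 94 mm and grips with 3 to 60 N. Pads are 16 mm wide; open, the fingers measure 119 mm over their backs; the gripper's body (75 mm by 177 mm) begins 78 mm behind the grasp point.
Start: joints at [-1.371, 0.276, 1.505, -0, 1.361, -0.121], TCP at [0.181, -0.546, 0.216] pointing down, gripper open.
Joint ranges: [-2.89, 2.89], [-0.75, 2.08], [0.22, 2.7], [-1.18, 4.32], [0.11, 2.71], [-2.7, 2.7]. Speed limits (rad/s): [2.57, 2.57, 3.14, 3.14, 3.14, 3.14].

INTERFACE

Orientations are given as a rotation vector (axis times angle).
In Python, from workcell import status, eyes, ticket gives the robot as it stands.
- The arm moves only by the tool carry_out, never from a script. Its argument "moves" is a list of rows, each a list of 6 numbers: the shift along the tool's x, y, z normalised to -1 to 1, where 1 is 250 mm, then the turn, a rotation vector about the tool's x, y, z normalised to -1 to 1, where 1 is 180 degrees. A call has 1 to 12 rows; each row is the pose to reach, as a shift and turn from the pose commanded when the call began, along the tool's axes at that moment, turning the shorter way round; what a row does not reach only later rows make up. A row lasts 1/8 s, in which the tool goes at most 62.5 mm and 10.7 degrees, less where a joint would pass 70% of its speed; a pose out of reach is approached as far as the arm can. A call with a number of a shift or a turn outside -1 to 1 is refused whole. A call with a gripper value outside its range is refused whole. "gripper" is the gripper's target within -1 to 1 (fully open at 1, half-way at 0, shut at -1), set as the call begins (left out, the last holds). The fingers move at their own pace and stop on an object; "force" is the grip in N (left out, the last holds). Time passes only in rows, so rows that repeat a pose let the fingers close. It gives the time, the measured TCP pose, the force and the opening at its end, in the units of the state.
- status.get_obs(): the state, without advancing time (a new reading comes with each control period).
- eyes.grab_frame(name): name is "scene" or "side" or "wrist"; returns the picture (480x640x3 uint8, red, green, blue); there is no depth.
- eyes.get_calibration(name): a dict with "vertical_fov" (degrees; the focal length in pixels is half the picture's height over the tangent of half this angle, whatever the lens; pixels are square), "cx", "cy" (the principal point, pixels), "origin" and "orientation" of the camera in the world. Camera axes: x right, y down, z forward; pixel columns grow to the right and rows downward; lengths in m; the calibration is good to about 2 mm. A picture is of the moment at which its call begins: read the wrist's pose just before it. get_calibration takes no time and is no camera call; for the wrist camera it gives the pose at the moment of the call.
- ticket.job_done(): hands the job in, once; it reports no verdict.
Trained networks look in the newest picture that a camera, given by its name, has taken for a name from the list of things; names that differ only in an ending like _2 or _b are one class to them, and where a whole thing is asked for, a point or a joint stands for the part that bears it (a point fixed in the world has none). Each returns a list of dicts, best first, with "confidence" (0 to 1); they miss things now and then, are a little off and sometimes report something else, mostly with a low value. They report only what shows in the picture. A call takes as long as a camera call.
- eyes.look_for(camera, thing): "box" ([left, top, right, bottom] in pixels, round what is visible of it).
- eyes.regions_of(camera, thing): "region" (480x640 bool, what is visible of it) and "box" ([left, top, right, bottom] in pixels, round what is visible of it).
The state is a dict: "time": time; "joint_positions": joint angles; "joint_velocities": joint speeds; "joint_torque": joint torques, N m; "eef_pos": TCP position; "ee_rot": TCP orientation; "contact_force": force on the tool from outside, world axes, zero at the start; "ft_torque": the same for the moment, N m; "width": finger opening in m.
Only numpy, scipy, OpenCV 4.12 (cv2) and the standard library are available. Lean on these libraries where they do the work, as an engineer would, in place of code of your own. Each camera call takes 0.05 s, during which the arm holds its last target.

## Working session

There is one attempt and no reset: what is moved stays moved. The work goes in short steps, Python scripts to look and compute and a tool call to move; the robot and the scene stay as the last step left them, time stands still between calls to the robot, and variables do not carry over. Pictures are saved under pics/ and viewed, and the job is handed in when it is done.

Besides the shell and the picture viewer there is one more tool, called after "Call:" as a command line: name --pt "numbers of a row" for each row, then --argument value for the rest. carry_out: Moves the arm, as the interface text tells. Scaled input: -1 to 1 covers 250 mm each way for a shift and 180 degrees each way for a turn. Its arguments: {"type":"object","properties":{"moves":{"type":"array"},"gripper":{"type":"number"},"force":{"type":"number"}},"required":["moves"]}

```bash
mkdir -p pics; ls; python3 - <<'E'
from workcell import status, eyes, ticket
import cv2
o=status.get_obs();print(o)
for c in ["scene","side","wrist"]:
    print(c,eyes.get_calibration(c))
    im=eyes.grab_frame(c);cv2.imwrite(f"pics/a_{c}.png",im[:,:,::-1])
E
```

```text
pics
{'time': 0.0, 'joint_positions': array([-1.37100566e+00,  2.76577459e-01,  1.50612751e+00, -2.09602451e-06,
        1.36067863e+00, -1.20994264e-01]), 'joint_velocities': array([ 0.0003947 ,  0.0006525 , -0.00289479,  0.00173214, -0.00056033,
        0.00076526]), 'joint_torque': array([-2.39054563e-03, -4.04585981e+01, -2.37229532e+01,  6.99434825e-02,
        3.44790705e-02, -1.50616265e-04]), 'eef_pos': array([ 0.18119221, -0.54512983,  0.21561697]), 'ee_rot': array([-3.09950270e+00, -5.01444982e-01,  1.13958327e-04]), 'contact_force': array([-0.20660505,  0.13903166,  0.40956252]), 'ft_torque': array([ 0.01058899, -0.00469638,  0.00390155]), 'width': 0.09427042925955266}
scene {'vertical_fov': 55.9468377942945, 'cx': 320.97271225728474, 'cy': 240.36858795096438, 'origin': array([ 1.1248668 , -0.11705124,  0.87586157]), 'orientation': array([-2.01026935, -1.64629664,  0.51390137])}
side {'vertical_fov': 45.2453150583725, 'cx': 323.6116390663029, 'cy': 237.05097986870913, 'origin': array([0.41624787, 0.83136575, 0.62612026]), 'orientation': array([-0.29193129,  2.63852087, -1.51072918])}
wrist {'vertical_fov': 69.40967383971862, 'cx': 322.00048621619175, 'cy': 232.53964001402395, 'origin': array([ 0.25045846, -0.52099105,  0.38488533]), 'orientation': array([ 2.37159482, -1.71044785, -0.22444212])}
```

View pics/a_scene.png

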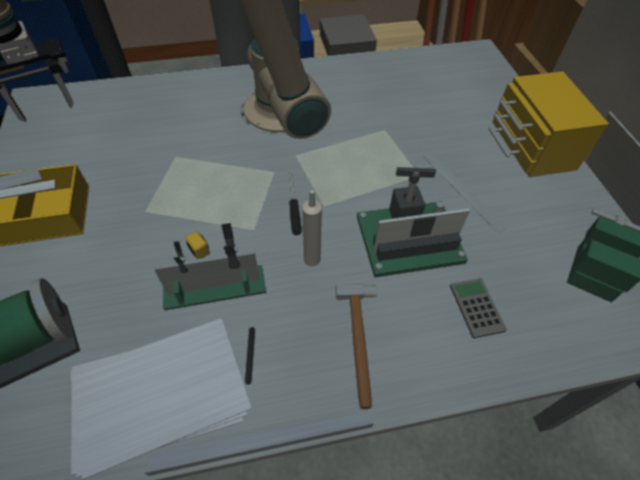

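View pics/a_side.png

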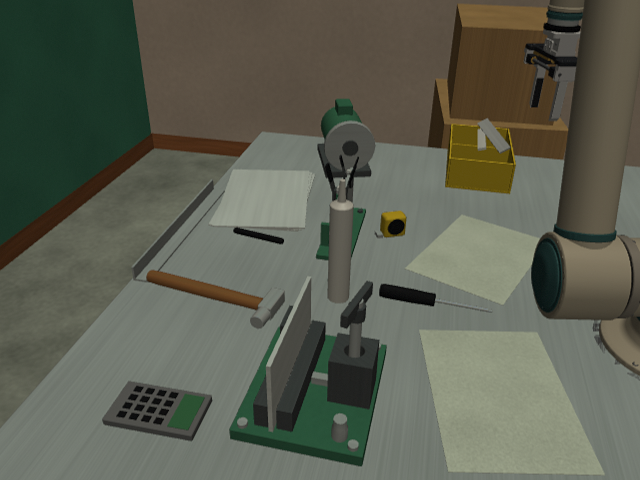

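View pics/a_wrist.png

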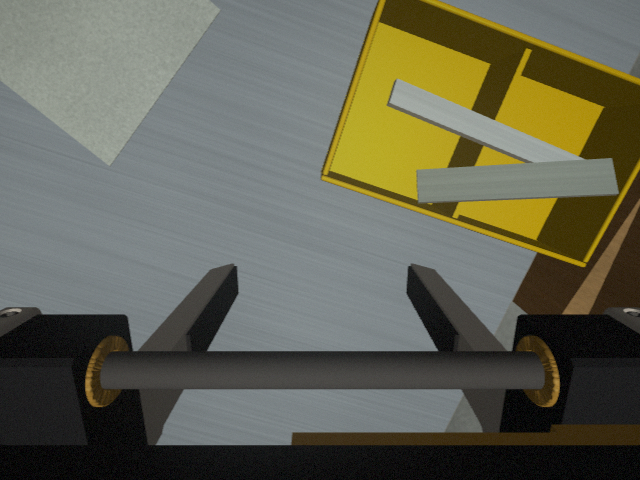

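```bash
cat > h.py <<'E'
import numpy as np,cv2,pickle
from scipy.spatial.transform import Rotation as R
from workcell import status, eyes, ticket
def cam(n):
    c=eyes.get_calibration(n);f=240/np.tan(np.radians(c["vertical_fov"])/2)
    return dict(f=f,cx=c["cx"],cy=c["cy"],o=np.array(c["origin"]),R=R.from_rotvec(c["orientation"]).as_matrix())
def proj(c,P):
    p=(np.atleast_2d(P)-c["o"])@c["R"]
    return np.c_[c["cx"]+c["f"]*p[:,0]/p[:,2],c["cy"]+c["f"]*p[:,1]/p[:,2]]
def ray(c,uv,z):
    uv=np.atleast_2d(uv);d=np.c_[(uv[:,0]-c["cx"])/c["f"],(uv[:,1]-c["cy"])/c["f"],np.ones(len(uv))]@c["R"].T
    return c["o"]+d*((z-c["o"][2])/d[:,2])[:,None]
def save(n,im): cv2.imwrite(f"pics/{n}.png",im[:,:,::-1])
E
python3 - <<'E'
from h import *
D={}
for cn in ["scene","side"]:
    im=eyes.grab_frame(cn); D[cn]=dict(im=im,cam=cam(cn))
    for t in ["jig","panel","strap","tbar","clamp","rail","small_clamp","tube","socket","tape"]:
        r=eyes.regions_of(cn,t); D[cn][t]=r
        for q in r[:2]:
            m=q["region"];ys,xs=np.nonzero(m)
            print(cn,t,round(q["confidence"],2),np.round(q["box"]),m.sum(),xs.mean().round(1),ys.mean().round(1))
pickle.dump(D,open("d0.pkl","wb"))
E
```

```text
scene jig 0.71 [355. 171. 469. 277.] 7115 410.5 231.5
scene panel 0.95 [373. 210. 468. 254.] 1572 419.3 226.4
scene strap 0.97 [410. 215. 435. 233.] 357 421.8 225.9
scene tbar 0.97 [397. 170. 434. 204.] 497 414.1 177.9
scene clamp 0.8 [219. 222. 237. 269.] 464 229.4 246.0
scene rail 0.89 [153. 250. 263. 310.] 4496 209.4 280.7
scene rail 0.47 [356. 167. 471. 278.] 7012 410.5 231.5
scene small_clamp 0.78 [174. 243. 187. 274.] 187 178.9 256.3
scene tube 0.66 [302. 192. 324. 264.] 1172 310.9 229.9
scene socket 0.71 [291. 183. 298. 238.] 352 294.3 215.9
scene socket 0.62 [430. 199. 440. 211.] 86 437.9 207.2
scene tape 0.72 [184. 234. 210. 258.] 443 197.2 245.8
side jig 0.71 [231. 274. 388. 465.] 16887 314.0 385.4
side jig 0.65 [326. 165. 356. 199.] 224 335.4 181.9
side panel 0.92 [266. 277. 308. 431.] 2745 287.0 351.3
side strap 0.65 [281. 304. 295. 333.] 121 285.4 317.9
side tbar 0.67 [326. 162. 341. 199.] 195 330.6 180.7
side tbar 0.57 [340. 284. 372. 360.] 1094 356.2 316.9
side clamp 0.65 [325. 165. 357. 200.] 309 336.2 181.2
side rail 0.66 [316. 179. 365. 259.] 834 340.9 229.6
side rail 0.44 [324. 165. 358. 201.] 281 334.8 180.8
side small_clamp 0.41 [339. 157. 348. 179.] 81 343.3 167.2
side tube 0.89 [328. 177. 355. 305.] 2452 339.7 246.7
side tape 0.92 [377. 210. 405. 242.] 648 391.8 224.9
```

```bash
cat >> h.py <<'E'
from scipy.optimize import minimize
def box(x0,x1,y0,y1,z0,z1): return np.array([[x,y,z] for x in(x0,x1) for y in(y0,y1) for z in(z0,z1)],float)
def tf(p,P): 
    c,s=np.cos(p[2]),np.sin(p[2]); return np.c_[p[0]+c*P[:,0]-s*P[:,1],p[1]+s*P[:,0]+c*P[:,1],P[:,2]]
def sil(c,p,boxes,S=4):
    m=np.zeros((480*2,640*2),np.uint8)
    for b in boxes:
        h=cv2.convexHull(proj(c,tf(p,b)).astype(np.float32))
        cv2.fillConvexPoly(m,np.round((h+.5)*2*16).astype(np.int32),255,shift=4)
    return cv2.resize(m,(640,480),interpolation=cv2.INTER_AREA)/255.
def fit(views,boxes,p0,steps=(.02,.02,.1)):
    def cost(p):
        s=0
        for c,m in views:
            q=sil(c,p,boxes); s+=1-np.minimum(q,m).sum()/np.maximum(q,m).sum()
        return s
    best=None
    p=np.array(p0,float)
    for k in (1,.3,.1):
        sx=np.array([p]+[p+k*np.eye(3)[i]*steps[i] for i in range(3)])
        r=minimize(cost,p,method="Nelder-Mead",options=dict(initial_simplex=sx,xatol=1e-5,fatol=1e-6));p=r.x
    return r.x,r.fun/len(views)
JIG=[box(-.125,.055,-.11,.11,0,.02),box(-.003,.003,-.1,.1,.02,.135),box(-.12,-.06,-.03,.03,0,.095),box(-.035,.035,-.08,.08,.02,.06)]
RAIL=[box(-.035,.035,-.11,.11,0,.012),box(-.004,.004,-.1,.1,0,.115)]
PANEL=[box(-.003,.003,-.1,.1,.06,.135)]
E
python3 - <<'E'
from h import *
D=pickle.load(open("d0.pkl","rb"))
s,d=D["scene"],D["side"]
for n,c,uv,z in [("jig",s["cam"],(419,240),.06),("rail",s["cam"],(213,290),0.0),("tube",s["cam"],(313,256),.0),("tape",s["cam"],(197,250),0.02),("clamp",s["cam"],(230,252),.133),("tbar",s["cam"],(415,172),.174),("sm",s["cam"],(180,258),.126)]:
    print(n,ray(c,uv,z)[0].round(3))
j0=list(ray(s["cam"],(419,240),.06)[0][:2])
for y0 in(-.2,0.2):
  for nm,v in [("both",[(s["cam"],s["jig"][0]["region"]),(d["cam"],d["jig"][0]["region"])]),("scene",[(s["cam"],s["jig"][0]["region"])]),("side",[(d["cam"],d["jig"][0]["region"])])]:
    print("jig",nm,fit(v,JIG,j0+[y0]))
r0=list(ray(s["cam"],(213,285),.03)[0][:2])
for y0 in(-.2,.2): print("rail",fit([(s["cam"],s["rail"][0]["region"])],RAIL,r0+[y0]))
for y0 in(-.2,.2): print("panel",fit([(s["cam"],s["panel"][0]["region"]|s["strap"][0]["region"])],PANEL,j0+[y0]))
E
```

```text
jig [0.591 0.232 0.06 ]
rail [ 0.594 -0.235  0.   ]
tube [ 0.548 -0.001 -0.   ]
tape [ 0.494 -0.261  0.02 ]
clamp [ 0.595 -0.179  0.133]
tbar [0.49  0.234 0.174]
sm [ 0.585 -0.277  0.126]
jig both (array([ 0.57971421,  0.23122688, -0.0215258 ]), np.float64(0.12378622408450174))
jig scene (array([ 0.57880636,  0.23141021, -0.0263008 ]), np.float64(0.1399762848956837))
jig side (array([ 0.58057887,  0.23136866, -0.01878412]), np.float64(0.10323414545027976))
jig both (array([ 0.57968753,  0.23124542, -0.0217018 ]), np.float64(0.12365412390713182))
jig scene (array([ 0.57879555,  0.23116174, -0.02766565]), np.float64(0.14003437083858417))
jig side (array([ 0.58061132,  0.23127827, -0.01555752]), np.float64(0.10283667003931074))
rail (array([ 0.58892951, -0.23321329,  0.00616809]), np.float64(0.0698023727094097))
rail (array([ 0.58905535, -0.23329634,  0.00581115]), np.float64(0.06964789466470012))
panel (array([ 0.58021712,  0.23087306, -0.00719818]), np.float64(0.08830066450223029))
panel (array([ 0.58044511,  0.23003314, -0.00577078]), np.float64(0.08790741472008745))
```

```bash
python3 - <<'E'
import cv2
im=cv2.imread("pics/a_scene.png")
a=cv2.resize(im[160:290,345:480],None,fx=4,fy=4,interpolation=cv2.INTER_CUBIC)
cv2.imwrite("pics/z_jig.png",a)
a=cv2.resize(im[200:315,145:335],None,fx=4,fy=4,interpolation=cv2.INTER_CUBIC)
cv2.imwrite("pics/z_rail.png",a)
E
```

```text
(no output)
```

View pics/z_jig.png

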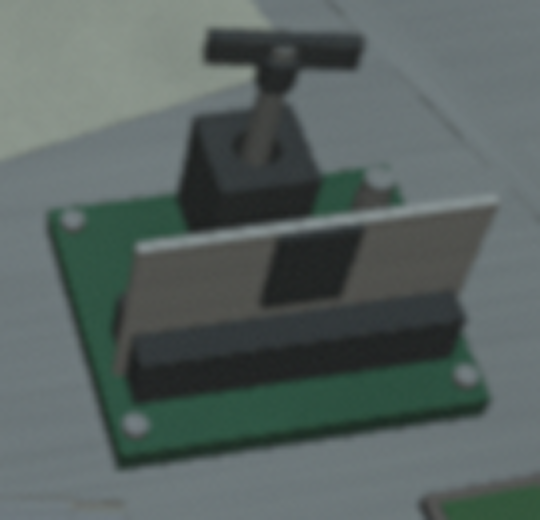

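View pics/z_rail.png

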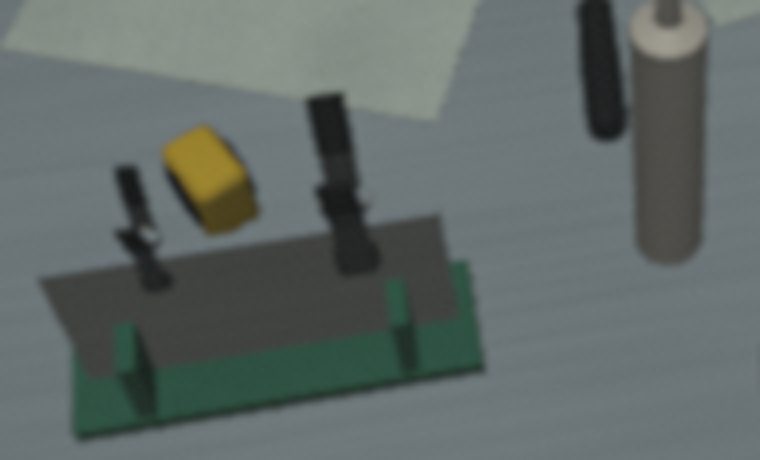

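```bash
cat >> h.py <<'E'
def tool(): 
    o=status.get_obs(); return np.array(o["eef_pos"]),R.from_rotvec(o["ee_rot"]).as_matrix(),o
def yawR(psi): return (R.from_euler("z",psi)*R.from_rotvec([np.pi,0,0])).as_matrix()
def rel(p0,R0,pt,psi):
    sh=R0.T@(np.array(pt)-p0)/.25
    tn=R.from_matrix(R0.T@yawR(psi)).as_rotvec()/np.pi
    return sh.round(4),tn.round(4)
E
python3 - <<'E'
from h import *
p,M,o=tool();c=cam("wrist")
print(M.round(3)); print("cam in tool",(M.T@(c["o"]-p)).round(4)); print("cam R in tool\n",(M.T@c["R"]).round(3))
for t,psi in [((.181,-.545,.36),.32),((.45,-.27,.36),np.pi/2)]: print(rel(p,M,t,psi))
# preview of view
E
```

```text
[[ 0.949  0.315  0.   ]
 [ 0.315 -0.949 -0.   ]
 [-0.     0.    -1.   ]]
cam in tool [ 0.0734 -0.0014 -0.1692]
cam R in tool
 [[ 0.    -0.967 -0.256]
 [ 1.     0.     0.   ]
 [-0.    -0.256  0.967]]
(array([-3.000e-04, -3.000e-03, -5.741e-01]), array([0.    , 0.    , 0.0003]))
(array([ 1.3677, -0.7076, -0.5741]), array([ 0.    ,  0.    , -0.3979]))
```

Call:
carry_out --pt "0.4 -0.1 -0.46 0 0 -0.1" --pt "0.917 -0.222 -0.46 0 0 -0.398" --pt "0.917 -0.222 -0.46 0 0 -0.398" --pt "0.917 -0.222 -0.46 0 0 -0.398" --pt "0.917 -0.222 -0.46 0 0 -0.398" --pt "0.917 -0.222 -0.46 0 0 -0.398" --pt "0.917 -0.222 -0.46 0 0 -0.398" --pt "0.917 -0.222 -0.46 0 0 -0.398"

```text
time: 2.25
eef_pos: [0.3815, -0.4206, 0.3315]
ee_rot: [2.222, 2.22, -0.0]
contact_force: [-0.7, 0.4, 0.0]
width: 0.0938
```

```bash
python3 - <<'E'
from h import *
p,M,o=tool();print(p,M.round(3),o["time"])
print(rel(p,M,(.58,-.28,.34),np.pi/2))
E
```

```text
[ 0.38147231 -0.42062445  0.33146841] [[ 0.001  1.     0.   ]
 [ 1.    -0.001 -0.   ]
 [-0.     0.    -1.   ]] 2.25
(array([ 0.5632,  0.7936, -0.0341]), array([ 0.    ,  0.    , -0.0003]))
```

Tool axes are now x→world y, y→world x, z→down.

Call:
carry_out --pt "0.56 0.79 -0.03 0 0 0" --pt "0.56 0.79 -0.03 0 0 0" --pt "0.56 0.79 -0.03 0 0 0" --pt "0.56 0.79 -0.03 0 0 0" --pt "0.56 0.79 -0.03 0 0 0" --pt "0.56 0.79 -0.03 0 0 0"

```text
time: 3.0
eef_pos: [0.5783, -0.281, 0.3387]
ee_rot: [-2.222, -2.22, 0.002]
contact_force: [-0.7, -0.5, -0.1]
width: 0.0941
```

```bash
python3 - <<'E'
from h import *
p,M,o=tool();c=cam("wrist");im=eyes.grab_frame("wrist");save("b_wrist",im);print(p,abs(o["joint_velocities"]).max())
D=dict(im=im,cam=c)
for t in ["clamp","rail","small_clamp","tube"]:
    r=eyes.regions_of("wrist",t);D[t]=r
    for q in r[:2]: print(t,round(q["confidence"],2),np.round(q["box"]))
pickle.dump(D,open("d1.pkl","wb"))
E
```

```text
[ 0.57831375 -0.28102084  0.33869943] 0.02714738806700174
clamp 0.72 [302.  97. 371. 128.]
small_clamp 0.66 [313. 195. 355. 219.]
```

View pics/b_wrist.png

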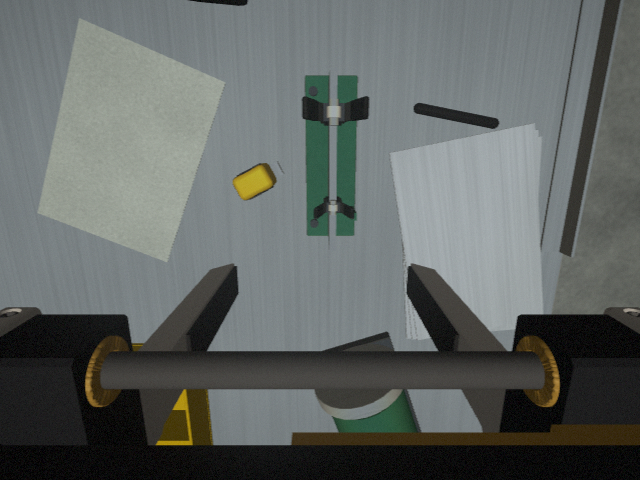

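```bash
python3 - <<'E'
from h import *
D=pickle.load(open("d1.pkl","rb"));im=D["im"];c=D["cam"]
a=cv2.resize(im[65:255,280:390,::-1],None,fx=5,fy=3.1,interpolation=cv2.INTER_CUBIC);cv2.imwrite("pics/z_b.png",a)
g=cv2.cvtColor(im,cv2.COLOR_RGB2GRAY).astype(int)
for v in (80,86,135,150,165,180,190,225,232): print(v,g[v,322:346])
m=((im[...,1].astype(int)-im[...,0])>25).astype(np.uint8)
m[:60]=0;m[245:]=0;m[:,:295]=0;m[:,365:]=0
print(cv2.minAreaRect(np.argwhere(m)[:,::-1].astype(np.float32)))
for uv,z in [((336,112),.14),((302,112),.187),((369,108),.187),((333,73),.115),((333,247),.115)]: print(uv,ray(c,uv,z)[0].round(4))
E
```

```text
80 [ 76  74  78  77  76  80  65  88 121 128 127 128 130 130 130 105  74  76
  78  78  76  73  74  76]
86 [ 77  76  74  76  75  75  69  89 124 130 130 131 125 130 121  98  71  76
  78  78  76  76  75  73]
135 [ 77  77  73  77  76  72  63 101 133 128 133 134 131 135 117  92  77  78
  76  77  75  75  76  74]
150 [ 77  78  75  78  78  76  67 102 129 134 131 132 133 132 118  82  75  76
  76  79  76  76  74  75]
165 [ 76  76  79  78  78  74  64 104 131 131 133 132 132 134 111  80  77  76
  73  78  77  75  78  77]
180 [ 76  76  78  76  77  74  62 103 129 134 133 133 135 134 110  75  74  77
  77  77  79  73  78  77]
190 [ 77  77  79  76  79  76  63 104 133 131 131 131 130 134 109  75  75  75
  79  78  76  75  80  81]
225 [ 83  79  79  79  80  74  74 108 133 131 132 130 132 126 101  83  80  78
  80  81  82  80  80  81]
232 [ 83  79  80  82  80  76  74 108 134 130 130 130 130 120  94  82  79  78
  82  79  81  83  81  82]
((330.5, 155.5), (159.0, 51.0), 90.0)
(336, 112) [ 0.5909 -0.1779  0.14  ]
(302, 112) [ 0.5593 -0.1814  0.187 ]
(369, 108) [ 0.6179 -0.1782  0.187 ]
(333, 73) [ 0.5883 -0.1375  0.115 ]
(333, 247) [ 0.5897 -0.3277  0.115 ]
```

View pics/z_b.png

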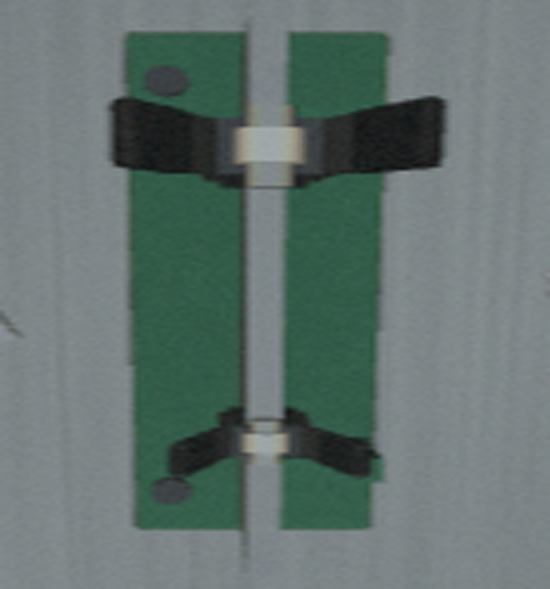

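Call:
carry_out --pt "1 -0.08 -0.08 0 0 0" --pt "1 -0.08 -0.08 0 0 0" --pt "1 -0.08 -0.08 0 0 0" --pt "1 -0.08 -0.08 0 0 0"

```text
time: 3.75
eef_pos: [0.5581, -0.0313, 0.3594]
ee_rot: [2.223, 2.219, 0.001]
contact_force: [0.7, -0.2, -0.0]
width: 0.0939
```

Call:
carry_out --pt "0.6 -0.08 0 0 0 0" --pt "0.6 -0.08 0 0 0 0" --pt "0.6 -0.08 0 0 0 0" --pt "0.6 -0.08 0 0 0 0"

```text
time: 4.25
eef_pos: [0.5382, 0.1187, 0.3592]
ee_rot: [2.218, 2.224, 0.001]
contact_force: [0.2, -0.1, -0.0]
width: 0.0941
```

```bash
python3 - <<'E'
from h import *
p,M,o=tool();c=cam("wrist");im=eyes.grab_frame("wrist");save("c_wrist",im);print(p,abs(o["joint_velocities"]).max())
D=dict(im=im,cam=c)
for t in ["strap","panel","tbar","socket","jig","tube"]:
    r=eyes.regions_of("wrist",t);D[t]=r
    for q in r[:2]: print(t,round(q["confidence"],2),np.round(q["box"]))
pickle.dump(D,open("d2.pkl","wb"))
E
```

```text
[0.53818931 0.11871408 0.3592146 ] 0.04136008370536329
strap 0.55 [364.  80. 371. 126.]
strap 0.54 [259.  47. 293. 144.]
panel 0.92 [349.   0. 372. 198.]
panel 0.69 [369.  82. 370. 128.]
tbar 0.64 [261.  48. 293. 145.]
tbar 0.19 [362. 392. 381. 431.]
socket 0.58 [279.  30. 300.  51.]
socket 0.5 [347. 390. 377. 432.]
jig 0.95 [257.   0. 399. 196.]
tube 0.87 [318. 258. 356. 349.]
tube 0.37 [349.   0. 374. 199.]
```

View pics/c_wrist.png

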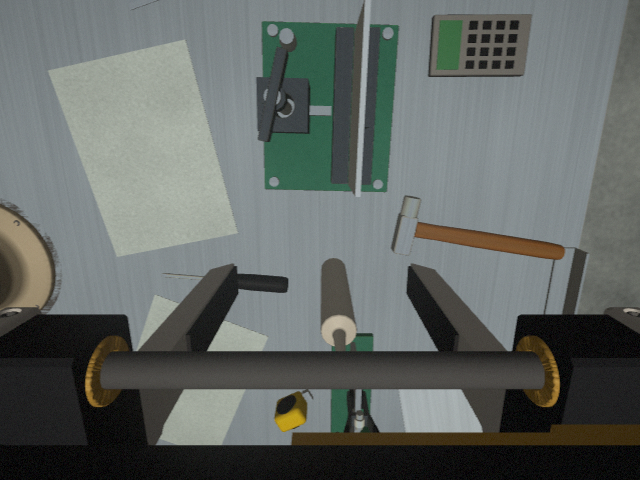

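```bash
python3 - <<'E'
from h import *
D=pickle.load(open("d2.pkl","rb"));im=D["im"];c=D["cam"]
a=cv2.resize(im[0:205,250:405,::-1],None,fx=4,fy=2.9,interpolation=cv2.INTER_CUBIC);cv2.imwrite("pics/z_c.png",a)
a=cv2.resize(im[0:205,340:380,::-1],None,fx=15,fy=2.9,interpolation=cv2.INTER_CUBIC);cv2.imwrite("pics/z_c2.png",a)
m=D["tbar"][0]["region"];m=m.astype(np.uint8)
cs=max(cv2.findContours(m,0,1)[0],key=cv2.contourArea);r=cv2.minAreaRect(cs);print(r);b=cv2.boxPoints(r);print(b)
print(ray(c,b,.184).round(4))
E
```

```text
((278.41827392578125, 95.00402069091797), (33.06654357910156, 95.88833618164062), 5.31454610824585)
[[257.51532  141.21071 ]
 [266.39685   45.73459 ]
 [299.32123   48.797333]
 [290.4397   144.27345 ]]
[[0.4749 0.1934 0.184 ]
 [0.4866 0.2764 0.184 ]
 [0.5162 0.274  0.184 ]
 [0.5064 0.1906 0.184 ]]
```

View pics/z_c.png

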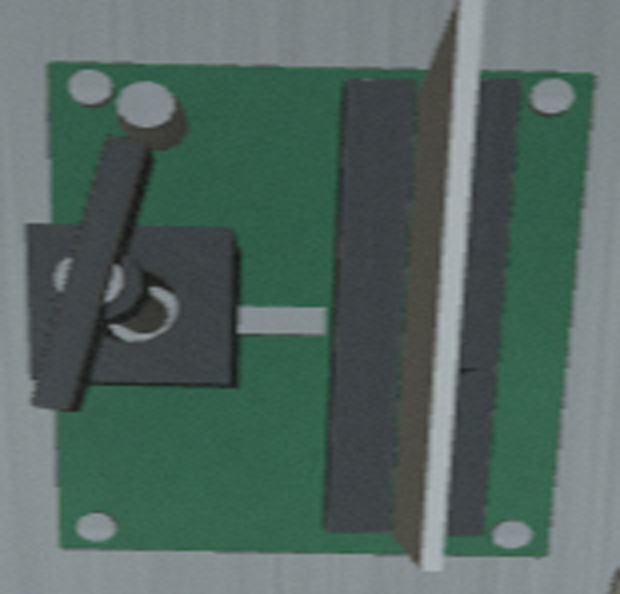

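View pics/z_c2.png

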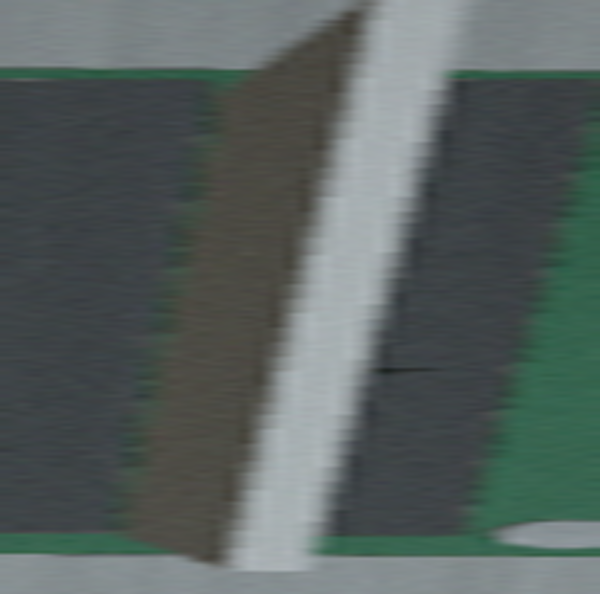

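```bash
python3 - <<'E'
from h import *
D=pickle.load(open("d2.pkl","rb"));im=D["im"];c=D["cam"];s=pickle.load(open("d0.pkl","rb"))
b=ray(c,[(276.3,46.9),(284.5,47.6),(258.3,138.6),(267.,140)],.184);print(b.round(4),b.mean(0).round(4))
t=(b[0]+b[1])/2;u=(b[2]+b[3])/2;print("bar len",np.linalg.norm(t-u),"cw angle",np.arctan2(t[0]-u[0],t[1]-u[1]))
# panel top: subpixel edges
g=cv2.cvtColor(im,cv2.COLOR_RGB2GRAY).astype(float)
P=[]
for v in list(range(5,80,5))+list(range(132,190,5)):
    r=g[v,345:380]; i=np.argmax(r); l=i
    th=(r.max()+70)/2
    w=np.nonzero(r>th)[0]; P.append((345+w.mean(),v,len(w)))
P=np.array(P);X=ray(c,P[:,:2],.135);k=np.polyfit(X[:,1],X[:,0],1);print("panel x at y=.23",np.polyval(k,.23),"yaw",-np.arctan(k[0]),P[::6])
print("lower end",ray(c,(358,194.5),.135),"strap ends",ray(c,[(369,81),(368,127.3)],.135))
# base corners z=.02
print(ray(c,[(262.2,21.5),(398.5,25.2),(265.2,189),(387,191.8)],.02).round(4))
sc=s["scene"];cs=sc["cam"]
# scene panel top corners in zoom coordinates
for n,q in dict(tl=(137,243),tr=(498,196),s0=(276,236),s1=(365,226),pl=(117,370)).items(): print(n,ray(cs,(345+q[0]/4,160+q[1]/4),.135)[0].round(4))
E
```

```text
[[0.4955 0.2755 0.184 ]
 [0.5028 0.275  0.184 ]
 [0.4757 0.1958 0.184 ]
 [0.484  0.1945 0.184 ]] [0.4895 0.2352 0.184 ]
bar len 0.08236362549777022 cw angle 0.2363169494749016
panel x at y=.23 0.5801368241399929 yaw 0.012222088570619289 [[361.90625   5.       32.     ]
 [365.5      35.        6.     ]
 [364.5      65.        6.     ]
 [360.      147.        5.     ]
 [358.5     177.        6.     ]]
lower end [[0.5781105  0.13473973 0.135     ]] strap ends [[0.58617446 0.25484903 0.135     ]
 [0.58683258 0.20819641 0.135     ]]
[[0.4585 0.3443 0.02  ]
 [0.6368 0.3405 0.02  ]
 [0.4537 0.1252 0.02  ]
 [0.6329 0.1215 0.02  ]]
tl [0.5762 0.1341 0.135 ]
tr [0.582  0.3338 0.135 ]
s0 [0.5856 0.2074 0.135 ]
s1 [0.588  0.2561 0.135 ]
pl [0.652 0.102 0.135]
```

```bash
python3 - <<'E'
from h import *
p,M,o=tool();print(p,M.round(4))
print(rel(p,M,(.4895,.2352,.23),1.335),rel(p,M,(.4895,.2352,.178),1.335))
D=pickle.load(open("d2.pkl","rb"));im=D["im"];c=D["cam"]
E
```

```text
[0.53907369 0.11648782 0.35875555] [[ 1.7e-03  1.0e+00 -0.0e+00]
 [ 1.0e+00 -1.7e-03 -3.0e-04]
 [-3.0e-04 -0.0e+00 -1.0e+00]]
(array([ 0.4747, -0.1991,  0.5149]), array([-0.    ,  0.0001,  0.0745])) (array([ 0.4747, -0.1991,  0.7229]), array([-0.    ,  0.0001,  0.0745]))
```

Call:
carry_out --pt "0.475 -0.2 0.3 0 0 0.0745" --pt "0.475 -0.2 0.515 0 0 0.0745" --pt "0.475 -0.2 0.515 0 0 0.0745" --pt "0.475 -0.2 0.515 0 0 0.0745" --pt "0.475 -0.2 0.515 0 0 0.0745" --pt "0.475 -0.2 0.515 0 0 0.0745"

```text
time: 5.35
eef_pos: [0.4908, 0.2358, 0.2321]
ee_rot: [2.465, 1.944, 0.006]
contact_force: [0.3, 0.1, -0.2]
width: 0.0939
```

```bash
python3 - <<'E'
from h import *
p,M,o=tool();c=cam("wrist");im=eyes.grab_frame("wrist");save("d_wrist",im);print(p)
r=eyes.regions_of("wrist","tbar");print([(q["confidence"],q["box"]) for q in r])
p,M,o=tool();print(p,rel(p,M,(.4895,.2352,.178),1.335))
pickle.dump((im,c),open("d3.pkl","wb"))
E
```

```text
[0.49079261 0.23576853 0.23207275]
[(0.66, [306.9, 193.4, 339.1, 320.2])]
[0.49028783 0.23578229 0.23168271] (array([-0.0033, -0.0032,  0.2147]), array([ 0.0009, -0.0005,  0.0002]))
```

View pics/d_wrist.png

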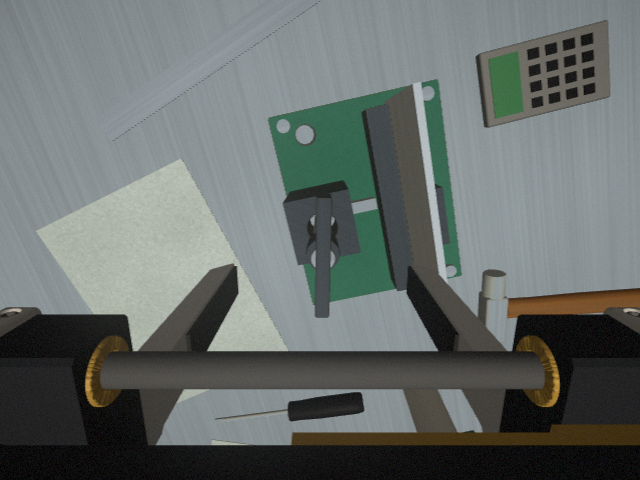

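```bash
python3 - <<'E'
from h import *
im,c=pickle.load(open("d3.pkl","rb"));X=ray(c,[(322.5,195),(322,317)],.184);print(X,X.mean(0))
E
```

```text
[[0.49955536 0.27683268 0.184     ]
 [0.47943799 0.19422297 0.184     ]] [0.48949668 0.23552782 0.184     ]
```

Call:
carry_out --pt "-0.003 -0.003 0.215 0 0 0" --pt "-0.003 -0.003 0.215 0 0 0" --pt "-0.003 -0.003 0.215 0 0 0" --pt "-0.003 -0.003 0.215 0 0 0"

```text
time: 5.95
eef_pos: [0.4895, 0.2363, 0.1785]
ee_rot: [2.464, 1.946, 0.006]
contact_force: [0.4, -1.4, -0.4]
width: 0.094
```

Call:
carry_out --pt "0 0 0 0 0 0" --pt "0 0 0 0 0 0" --pt "0 0 0 0 0 0" --pt "0 0 0 0 0 0" --pt "0 0 0 0 0 0" --pt "0 0 0 0 0 0" --gripper -1 --force 25

```text
time: 6.7
eef_pos: [0.4878, 0.2359, 0.1762]
ee_rot: [2.465, 1.947, -0.0]
contact_force: [0.2, 0.0, 0.2]
width: 0.0371
```

Call:
carry_out --pt "0 0 0 0 0 0" --pt "0 0 0 0 0 0" --pt "0 0 0 0 0 0" --pt "0 0 0 0 0 0"

```text
time: 7.2
eef_pos: [0.4911, 0.2352, 0.1763]
ee_rot: [2.461, 1.944, 0.006]
contact_force: [6.3, -3.0, -4.8]
width: 0.0228
```

```bash
python3 - <<'E'
from h import *
p,M,o=tool();print(p,o["contact_force"],o["ft_torque"],o["width"],o["joint_positions"])
E
```

```text
[0.49108893 0.23516264 0.17630438] [ 6.31834996 -3.04749117 -4.75989227] [-0.40512406 -1.19406997  0.01359032] 0.022794543474013666 [ 0.32111924  0.25344706  1.63985681 -0.00350871  1.24283014  0.55573463]
```

Call:
carry_out --pt "0 0 0 0 0 0" --pt "0 0 0 0 0 0"

```text
time: 7.45
eef_pos: [0.4911, 0.2351, 0.1763]
ee_rot: [2.461, 1.944, 0.006]
contact_force: [6.4, -2.7, -4.4]
width: 0.0231
```

Call:
carry_out --pt "0 0 0 0 0 0" --pt "0 0 0 0 0 0" --pt "0 0 -0.025 0 0 0" --pt "0 0 -0.025 0 0 0" --gripper -0.3

```text
time: 7.95
eef_pos: [0.488, 0.2362, 0.1834]
ee_rot: [2.465, 1.947, 0.002]
contact_force: [-0.6, -0.3, -0.4]
width: 0.0326
```

Call:
carry_out --pt "0 0.006 0 0 0 0" --pt "0 0.006 0 0 0 0" --pt "0 0.006 0 0 0 0" --pt "0 0.006 0 0 0 0" --pt "0 0.006 0 0 0 0" --gripper -1

```text
time: 8.57
eef_pos: [0.4912, 0.2354, 0.1833]
ee_rot: [2.463, 1.946, 0.005]
contact_force: [5.2, -1.3, 2.6]
width: 0.015
```

```bash
python3 - <<'E'
from h import *
p,M,o=tool();print(p,o["contact_force"],o["ft_torque"],o["width"],o["joint_positions"],np.arctan2(M[1,0],M[0,0]))
E
```

```text
[0.49118591 0.23540009 0.18327903] [ 5.19644765 -1.32202926  2.58766633] [-0.36989161 -0.98837882  0.06080437] 0.014993047198107947 [ 3.20111942e-01  2.49486606e-01  1.62716350e+00 -1.44218765e-03
  1.26109189e+00  5.54263476e-01] 1.3370834073156412
```

Call:
carry_out --pt "0 0.002 0 0 0 0" --pt "0 0.002 0 0 0 0" --pt "0 0.002 0 0 0 0"

```text
time: 8.95
eef_pos: [0.4912, 0.2354, 0.1833]
ee_rot: [2.464, 1.946, 0.004]
contact_force: [4.0, -1.7, 4.6]
width: 0.0151
```

```bash
python3 - <<'E'
from h import *
for n in ("wrist","side"):
    im=eyes.grab_frame(n)
    save("e_"+n,im)
im=im[240:390,270:450]
cv2.imwrite("pics/z_e.png",cv2.resize(im[...,::-1],None,fx=4,fy=4,interpolation=cv2.INTER_CUBIC))
E
```

```text
(no output)
```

View pics/e_wrist.png

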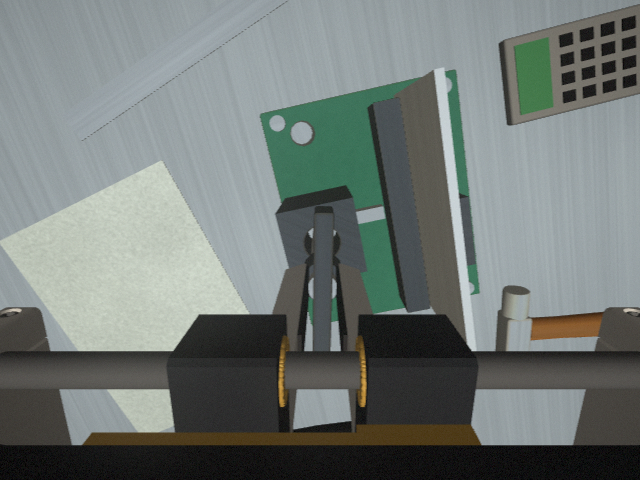

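View pics/z_e.png

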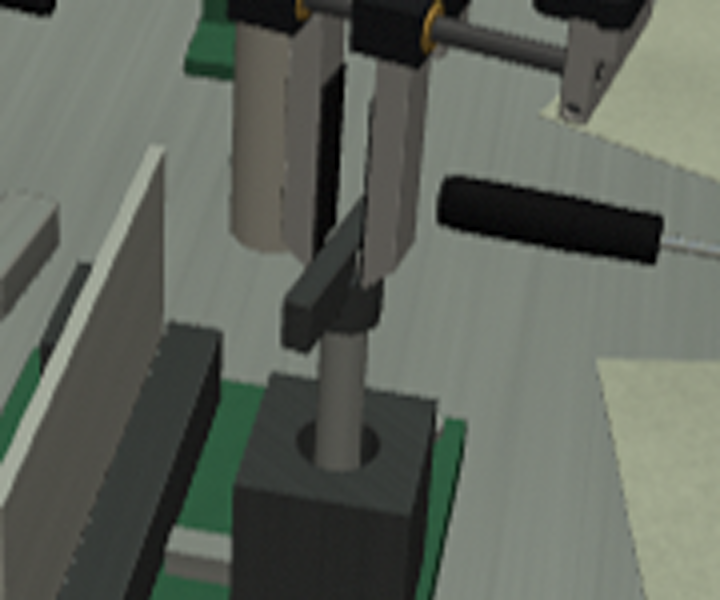

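Call:
carry_out --pt "0 0.008 0 0 0 0" --pt "0 0.008 0 0 0 0" --pt "0 0.008 0 0 0 0" --force 45

```text
time: 9.43
eef_pos: [0.4913, 0.2354, 0.1832]
ee_rot: [-2.465, -1.947, -0.0]
contact_force: [2.2, -0.8, 6.5]
width: 0.0145
```

```bash
python3 - <<'E'
from h import *
p,M,o=tool();print(p,o["contact_force"],o["ft_torque"],o["width"])
im=eyes.grab_frame("wrist")[190:380,240:410]
cv2.imwrite("pics/z_f.png",cv2.resize(im[...,::-1],None,fx=4,fy=3.1,interpolation=cv2.INTER_CUBIC))
E
```

```text
[0.4913073  0.23538196 0.18321254] [ 2.22084165 -0.80345597  6.47834601] [-0.1801266  -0.42936514  0.00145904] 0.01452430025754885
```

View pics/z_f.png

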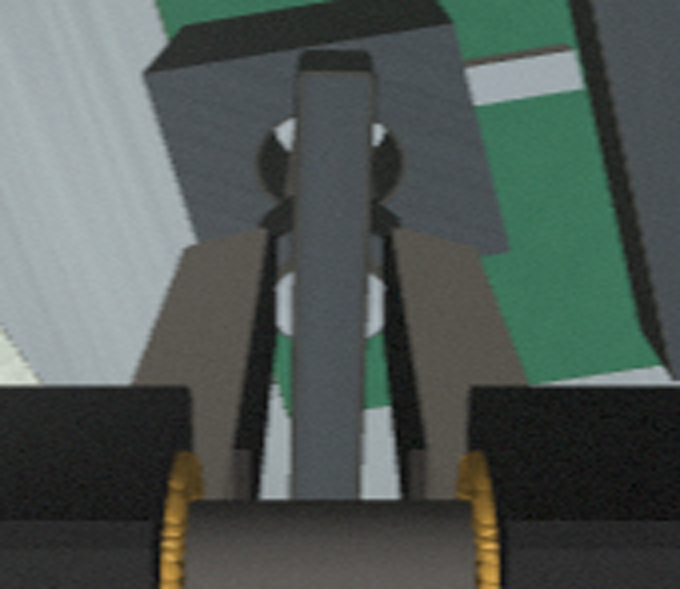

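Call:
carry_out --pt "0 0 0 0 0 0.03" --pt "0 0 0 0 0 0.07" --pt "0 0 0 0 0 0.11" --pt "0 0 0 0 0 0.15" --pt "0 0 0 0 0 0.19" --pt "0 0 0 0 0 0.23" --pt "0 0 0 0 0 0.26" --pt "0 0 0 0 0 0.29" --pt "0 0 0 0 0 0.31" --pt "0 0 0 0 0 0.32"

```text
time: 10.72
eef_pos: [0.4925, 0.2343, 0.1832]
ee_rot: [3.097, 0.517, 0.002]
contact_force: [3.6, -2.0, 5.0]
width: 0.0142
```

```bash
python3 - <<'E'
from h import *
p,M,o=tool();print(p,o["contact_force"],o["ft_torque"],o["width"],o["joint_positions"],np.arctan2(M[1,0],M[0,0]))
im=eyes.grab_frame("wrist");save("g_wrist",im)
E
```

```text
[0.49249029 0.23427024 0.18322705] [ 3.60986599 -1.97837961  4.9948392 ] [-0.583327   -0.77651769  0.09033807] 0.01423362588162103 [ 0.31770411  0.2519808   1.62378288 -0.00193832  1.26452524  1.55818823] 0.33089661279586385
```

View pics/g_wrist.png

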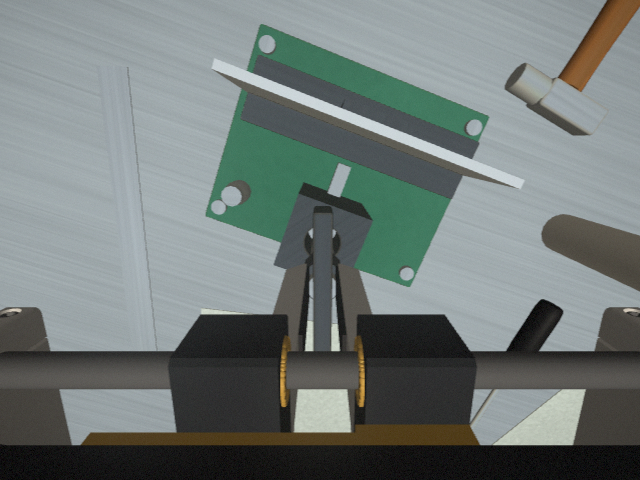

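Call:
carry_out --pt "0 0 0 0 0 0.015" --pt "0 0 0 0 0 0.03" --pt "0 0 0 0 0 0.04" --pt "0 0 0 0 0 0.045" --pt "0 0 0 0 0 0.05" --pt "0 0 0 0 0 0.05"

```text
time: 11.52
eef_pos: [0.4925, 0.234, 0.1832]
ee_rot: [3.127, 0.275, 0.003]
contact_force: [4.0, -3.1, 5.4]
width: 0.014
```

```bash
python3 - <<'E'
from h import *
p,M,o=tool();print(p,o["contact_force"],o["ft_torque"],o["width"],np.arctan2(M[1,0],M[0,0]))
E
```

```text
[0.49253963 0.23399655 0.18322876] [ 3.96363699 -3.11525743  5.38746559] [-0.65073638 -0.82959147  0.16563572] 0.013974730296061357 0.17528626593629887
```

Call:
carry_out --pt "0 0 0 0 0 0.015" --pt "0 0 0 0 0 0.025" --pt "0 0 0 0 0 0.025" --pt "0 0 0 0 0 0.025"

```text
time: 12.02
eef_pos: [0.4926, 0.2339, 0.1832]
ee_rot: [3.135, 0.154, 0.003]
contact_force: [3.8, -3.4, 5.3]
width: 0.0142
```

```bash
python3 - <<'E'
from h import *
p,M,o=tool();print(p,o["contact_force"],o["ft_torque"],o["width"],np.arctan2(M[1,0],M[0,0]))
im=eyes.grab_frame("wrist");save("h_wrist",im);save("h_scene",eyes.grab_frame("scene"))
cv2.imwrite("pics/z_h.png",cv2.resize(im[20:330,180:500,::-1],None,fx=2,fy=1.9,interpolation=cv2.INTER_CUBIC))
E
```

```text
[0.49255889 0.23389067 0.18322981] [ 3.80987249 -3.3810855   5.32236685] [-0.64301834 -0.77601739  0.47506723] 0.014176628039059285 0.09799282466487523
```

View pics/z_h.png

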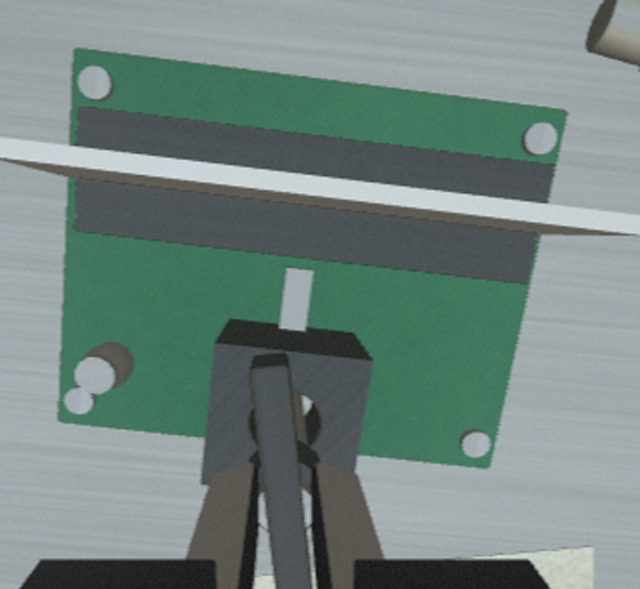

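Call:
carry_out --pt "0 0 0 0 0 0" --pt "0 0 0 0 0 0" --pt "0 0 0 0 0 0" --pt "0 0 0 0 0 0" --pt "0 0 -0.05 0 0 0" --pt "0 0 -0.3 0 0 0" --pt "0 0 -0.6 0 0 0" --pt "0 0 -0.6 0 0 0" --gripper 0.2

```text
time: 13.12
eef_pos: [0.4934, 0.2356, 0.3381]
ee_rot: [-3.135, -0.151, -0.014]
contact_force: [0.1, 0.2, -0.4]
width: 0.0566
```

```bash
python3 - <<'E'
from h import *
p,M,o=tool();print(p,o["contact_force"],o["width"],np.arctan2(M[1,0],M[0,0]))
c=cam("wrist");im=eyes.grab_frame("wrist");save("i_wrist",im);pickle.dump((im,c),open("d4.pkl","wb"))
E
```

```text
[0.49336979 0.23558847 0.33814866] [ 0.09280721  0.18318979 -0.38975885] 0.05660765255451125 0.09623426237961075
```

View pics/i_wrist.png

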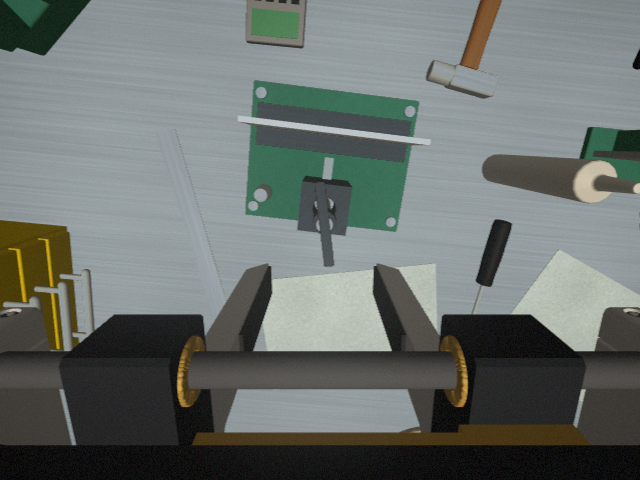

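```bash
python3 - <<'E'
from h import *
im,c=pickle.load(open("d4.pkl","rb"))
b=ray(c,[(321.,183),(327.8,265)],.184);pn=ray(c,[(238.5,119.5),(430,142)],.135)
print(b,pn);d=b[0]-b[1];e=pn[0]-pn[1];print("bar cw from y",np.arctan2(d[0],d[1]),"panel dir cw from y",np.arctan2(e[0],e[1]),pn.mean(0),np.linalg.norm(e),b.mean(0))
g=cv2.resize(im[75:275,230:440,::-1],None,fx=3.8,fy=3,interpolation=cv2.INTER_CUBIC);cv2.imwrite("pics/z_i.png",g)
p,M,o=tool();print(p);print(rel(p,M,(.54,.02,.34),np.pi/2))
E
```

```text
[[0.52941916 0.24141586 0.184     ]
 [0.44972874 0.22701841 0.184     ]] [[0.58051033 0.3315715  0.135     ]
 [0.57733398 0.13229441 0.135     ]]
bar cw from y 1.3920570592999715 panel dir cw from y 0.01593802314074563 [0.57892216 0.23193296 0.135     ] 0.19930240000921853 [0.48957395 0.23421713 0.184     ]
[0.49310215 0.23546737 0.33721368]
(array([ 0.104 ,  0.8759, -0.0118]), array([ 0.0013, -0.0023, -0.4694]))
```

View pics/z_i.png

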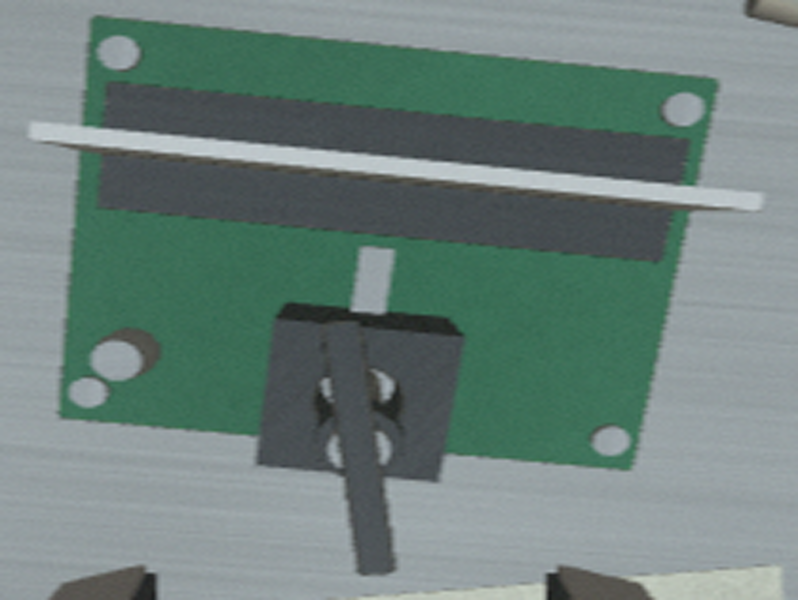

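Call:
carry_out --pt "0.1 0.876 -0.012 0 0 -0.469" --pt "0.1 0.876 -0.012 0 0 -0.469" --pt "0.1 0.876 -0.012 0 0 -0.469" --pt "0.1 0.876 -0.012 0 0 -0.469" --pt "0.1 0.876 -0.012 0 0 -0.469" --pt "0.1 0.876 -0.012 0 0 -0.469" --pt "0.1 0.876 -0.012 0 0 -0.469" --pt "0.1 0.876 -0.012 0 0 -0.469" --pt "0.1 0.876 -0.012 0 0 -0.469" --gripper 1

```text
time: 14.3
eef_pos: [0.5368, 0.0194, 0.334]
ee_rot: [-2.221, -2.218, 0.004]
contact_force: [-0.5, 0.1, 0.7]
width: 0.0942
```

```bash
python3 - <<'E'
from h import *
p,M,o=tool();print(p,o["width"],np.arctan2(M[1,0],M[0,0]))
print(rel(p,M,(.59,-.22,.30),np.pi/2))
E
```

```text
[0.53680447 0.01942481 0.33397172] 0.09420622577636438 1.569077438218273
(array([-0.9574,  0.2149,  0.1349]), array([-0.0011, -0.0001, -0.0005]))
```

Call:
carry_out --pt "-0.957 0.215 0 0 0 0" --pt "-0.957 0.215 0 0 0 0" --pt "-0.957 0.215 0.13 0 0 0" --pt "-0.957 0.215 0.13 0 0 0" --pt "-0.957 0.215 0.13 0 0 0" --pt "-0.957 0.215 0.13 0 0 0" --pt "-0.957 0.215 0.13 0 0 0"

```text
time: 15.18
eef_pos: [0.5911, -0.2184, 0.3037]
ee_rot: [2.221, 2.221, 0.001]
contact_force: [0.3, -0.2, 1.3]
width: 0.0939
```

```bash
python3 - <<'E'
from h import *
p,M,o=tool();print(p,o["width"],np.arctan2(M[1,0],M[0,0]))
c=cam("wrist");im=eyes.grab_frame("wrist");save("j_wrist",im);pickle.dump((im,c,p,M),open("d5.pkl","wb"))
E
```

```text
[ 0.59105529 -0.21841473  0.3037441 ] 0.09385967811551103 1.5705366298745413
```

View pics/j_wrist.png

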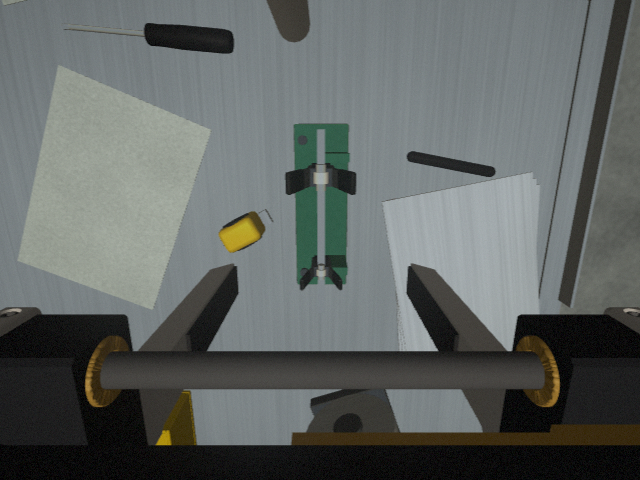

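```bash
python3 - <<'E'
from h import *
im,c,p,M=pickle.load(open("d5.pkl","rb"))
cv2.imwrite("pics/z_j.png",cv2.resize(im[150:215,270:375,::-1],None,fx=7,fy=7,interpolation=cv2.INTER_CUBIC))
for v in (172,182,193): print(ray(c,[(286,v),(321,v),(356,v)],.187)[:,:2].round(4).tolist())
p,M,o=tool();print(p,rel(p,M,(.59,-.18,.25),np.pi/2))
E
```

```text
[[0.5605, -0.1678], [0.589, -0.1678], [0.6176, -0.1678]]
[[0.5602, -0.1759], [0.589, -0.1759], [0.6178, -0.1759]]
[[0.56, -0.185], [0.589, -0.185], [0.618, -0.185]]
[ 0.59114801 -0.2183809   0.30395415] (array([ 0.1536, -0.0048,  0.2158]), array([0.0003, 0.0001, 0.    ]))
```

View pics/z_j.png

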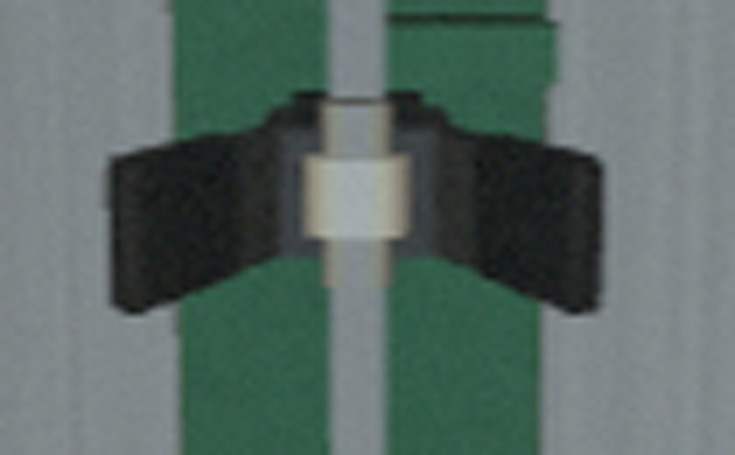

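Call:
carry_out --pt "0.166 -0.005 0.15 0 0 0" --pt "0.166 -0.005 0.25 0 0 0" --pt "0.166 -0.005 0.35 0 0 0" --pt "0.166 -0.005 0.45 0 0 0" --pt "0.166 -0.005 0.504 0 0 0" --pt "0.166 -0.005 0.504 0 0 0" --pt "0.166 -0.005 0.504 0 0 0"

```text
time: 16.1
eef_pos: [0.5906, -0.1784, 0.1783]
ee_rot: [2.221, 2.219, 0.001]
contact_force: [-0.4, 0.7, 0.2]
width: 0.0937
```

```bash
python3 - <<'E'
from h import *
p,M,o=tool();print(p,o["width"],np.arctan2(M[1,0],M[0,0]),o["contact_force"])
im=eyes.grab_frame("wrist");save("k_wrist",im)
E
```

```text
[ 0.59062625 -0.17843383  0.17831178] 0.09371802190376403 1.5699064336041717 [-0.41902523  0.72725611  0.1786319 ]
```

View pics/k_wrist.png

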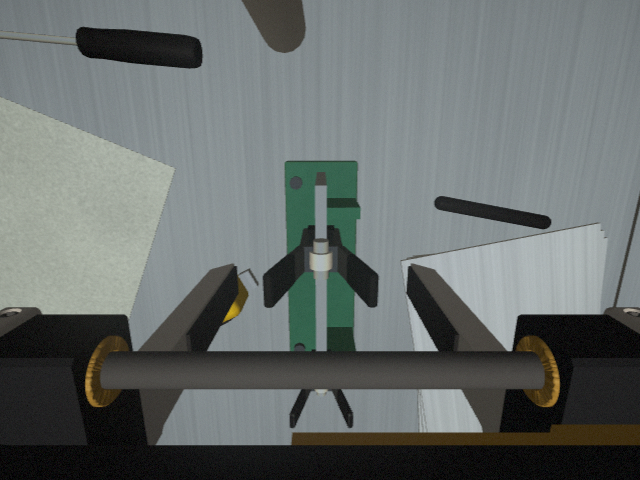

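Call:
carry_out --pt "0 -0.002 0 0 0 0" --pt "0 -0.002 0 0 0 0" --pt "0 -0.002 0 0 0 0" --pt "0 -0.002 0 0 0 0" --pt "0 -0.002 0 0 0 0" --pt "0 -0.002 0 0 0 0" --pt "0 -0.002 0 0 0 0" --pt "0 -0.002 0 0 0 0" --pt "0 -0.002 0 0 0 0" --pt "0 -0.002 0 0 0 0" --gripper -1 --force 35

```text
time: 17.4
eef_pos: [0.5894, -0.1784, 0.1771]
ee_rot: [2.223, 2.22, -0.0]
contact_force: [1.1, 0.8, 0.1]
width: 0.0293
```

```bash
python3 - <<'E'
from h import *
p,M,o=tool();print(p,o["width"],np.arctan2(M[1,0],M[0,0]),o["contact_force"])
im=eyes.grab_frame("wrist");save("l_wrist",im)
im=eyes.grab_frame("scene");save("l_scene",im)
cv2.imwrite("pics/z_l.png",cv2.resize(im[130:310,140:340,::-1],None,fx=4,fy=3.3,interpolation=cv2.INTER_CUBIC))
E
```

```text
[ 0.5894247  -0.17844817  0.17709857] 0.029257085992639834 1.569616932238817 [1.12922057 0.80177718 0.05586226]
```

View pics/l_wrist.png

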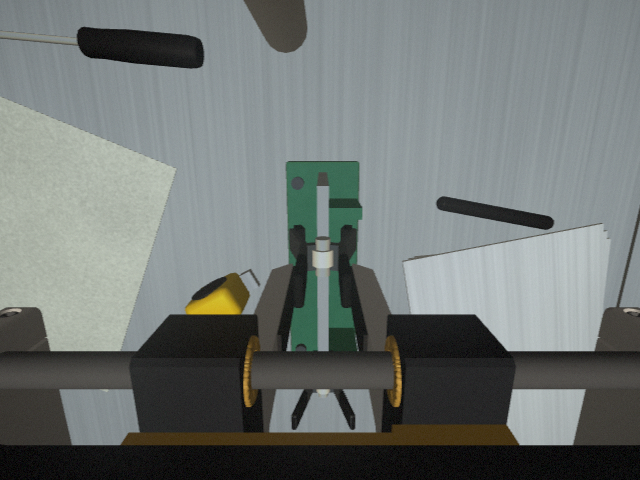

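View pics/z_l.png

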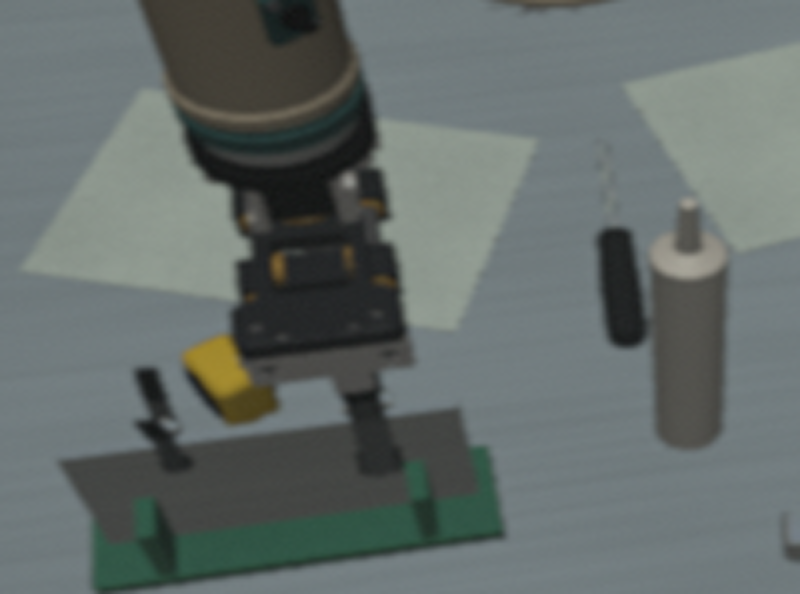

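Call:
carry_out --pt "0 0 -0.05 0 0 0" --pt "0 0 -0.12 0 0 0" --pt "0 0 -0.2 0 0 0" --pt "0 0 -0.32 0 0 0" --pt "0 0 -0.46 0 0 0" --pt "0 0 -0.6 0 0 0" --pt "0 0 -0.76 0 0 0" --pt "0 0 -0.82 0 0 0" --pt "0 0 -0.82 0 0 0"

```text
time: 18.62
eef_pos: [0.5896, -0.1785, 0.383]
ee_rot: [2.221, 2.219, 0.001]
contact_force: [-0.1, -0.7, -1.4]
width: 0.0293
```

```bash
python3 - <<'E'
from h import *
p,M,o=tool();print(p,o["width"],np.arctan2(M[1,0],M[0,0]),o["contact_force"])
im=eyes.grab_frame("wrist");save("m_wrist",im)
im=eyes.grab_frame("side");save("m_side",im)
print(rel(p,M,(.583,.23,.39),np.pi/2-.018))
E
```

```text
[ 0.5896363  -0.17850153  0.38298437] 0.02928854193038803 1.5695474892719177 [-0.13814533 -0.73021998 -1.38432307]
(array([ 1.6339, -0.0285, -0.0295]), array([0.0006, 0.0003, 0.0053]))
```

View pics/m_wrist.png

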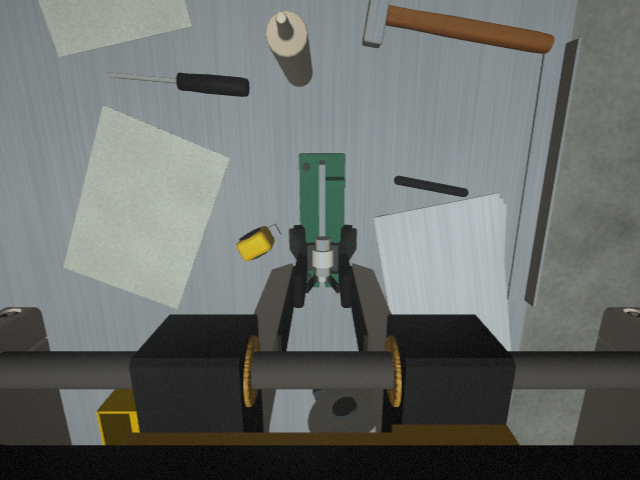

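View pics/m_side.png

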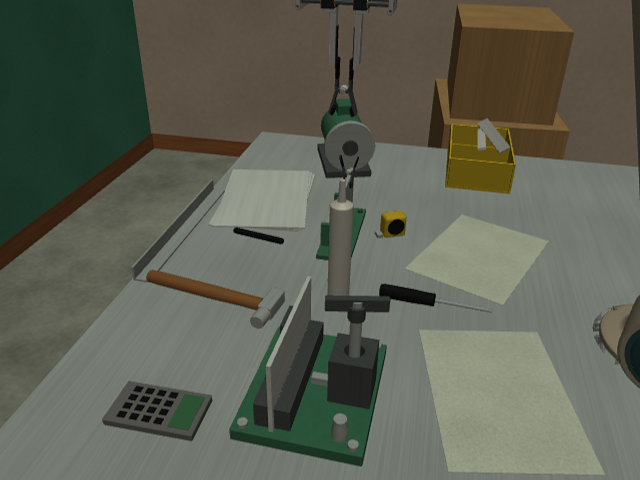

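Call:
carry_out --pt "0.2 0 -0.03 0 0 0" --pt "0.45 0 -0.03 0 0 0" --pt "0.7 -0.01 -0.03 0 0 0.0053" --pt "0.9 -0.01 -0.03 0 0 0.0053" --pt "0.9 -0.01 -0.03 0 0 0.0053"

```text
time: 19.35
eef_pos: [0.5862, 0.0501, 0.3878]
ee_rot: [-2.233, -2.205, 0.003]
contact_force: [0.8, -0.5, -0.4]
width: 0.0296
```

Call:
carry_out --pt "0.2 -0.008 0 0 0 0" --pt "0.45 -0.016 0 0 0 0" --pt "0.65 -0.016 0 0 0 0" --pt "0.72 -0.016 0 0 0 0" --pt "0.72 -0.016 0 0 0 0" --pt "0.72 -0.016 0 0 0 0"

```text
time: 20.1
eef_pos: [0.5867, 0.2246, 0.3892]
ee_rot: [2.243, 2.199, -0.003]
contact_force: [-0.1, 0.1, -1.2]
width: 0.0292
```

```bash
python3 - <<'E'
from h import *
p,M,o=tool();print(p,o["width"],np.arctan2(M[1,0],M[0,0]),o["contact_force"])
c=cam("wrist");im=eyes.grab_frame("wrist");save("n_wrist",im);pickle.dump((im,c,p,M),open("d6.pkl","wb"))
im=eyes.grab_frame("side");save("n_side",im)
im=eyes.grab_frame("scene");save("n_scene",im)
E
```

```text
[0.58666804 0.22463317 0.38919476] 0.029181167953781742 1.5508247509187947 [-0.07901596  0.09253224 -1.19356833]
```

View pics/n_wrist.png

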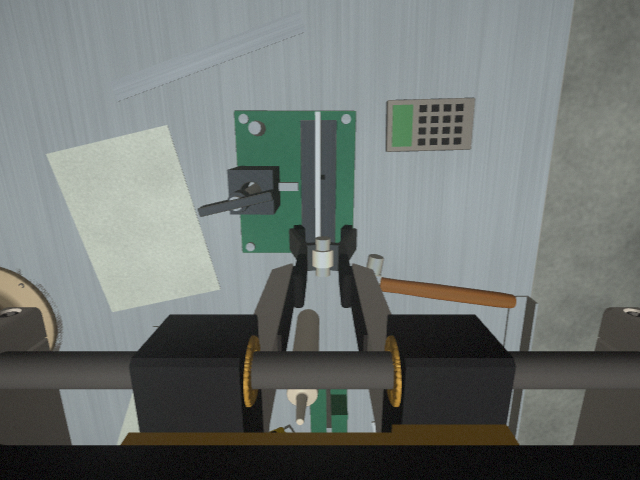

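View pics/n_scene.png

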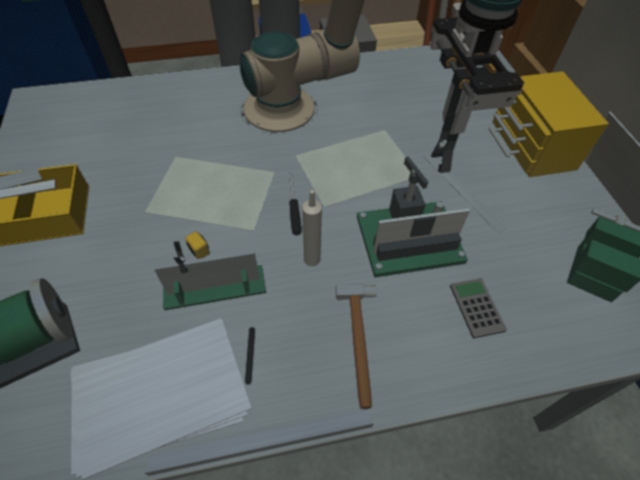

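Call:
carry_out --pt "0.016 -0.007 0.15 0 0 0" --pt "0.016 -0.007 0.3 0 0 0" --pt "0.016 -0.007 0.45 0 0 0" --pt "0.016 -0.007 0.54 0 0 0" --pt "0.016 -0.007 0.57 0 0 0" --pt "0.016 -0.007 0.57 0 0 0" --pt "0.016 -0.007 0.57 0 0 0"

```text
time: 21.12
eef_pos: [0.5855, 0.2306, 0.2485]
ee_rot: [2.241, 2.2, 0.004]
contact_force: [-0.6, 0.4, -0.2]
width: 0.0294
```

```bash
python3 - <<'E'
from h import *
p,M,o=tool();print(p,o["width"],np.arctan2(M[1,0],M[0,0]),o["contact_force"],M[:,2])
c=cam("wrist");im=eyes.grab_frame("wrist");save("o_wrist",im);pickle.dump((im,c,p,M),open("d7.pkl","wb"))
cv2.imwrite("pics/z_o.png",cv2.resize(im[60:330,250:400,::-1],None,fx=4,fy=2.2,interpolation=cv2.INTER_CUBIC))
for n,(a,b,e,f) in dict(side=(150,430,230,400),scene=(120,280,345,530)).items():
    im=eyes.grab_frame(n);save("o_"+n,im)
    cv2.imwrite(f"pics/z_o{n}.png",cv2.resize(im[a:b,e:f,::-1],None,fx=3.5 if n=="scene" else 2.1,fy=3.5 if n=="scene" else 2.1,interpolation=cv2.INTER_CUBIC))
E
```

```text
[0.58554929 0.2306175  0.24853027] 0.029395363042306694 1.5525813973158649 [-0.60095172  0.36615804 -0.17756595] [ 2.59014458e-03  5.94090780e-04 -9.99996469e-01]
```

View pics/z_o.png

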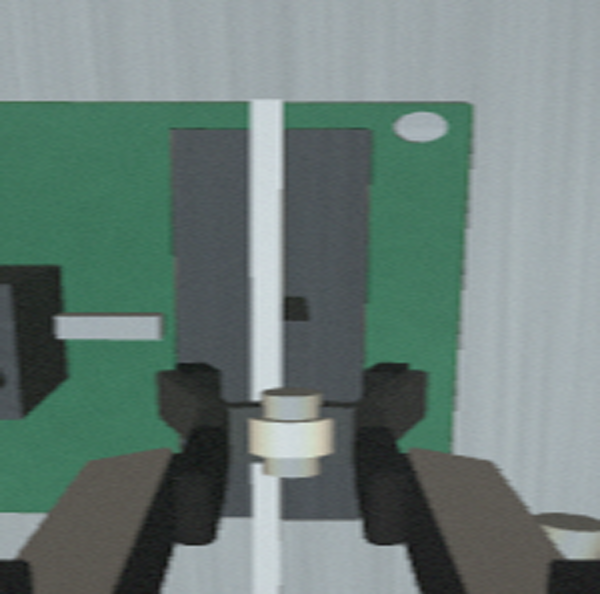

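View pics/z_oside.png

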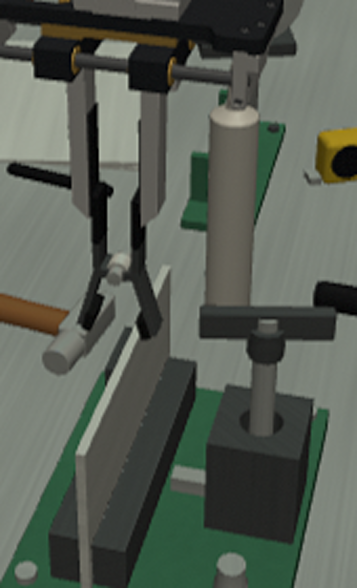

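View pics/z_oscene.png

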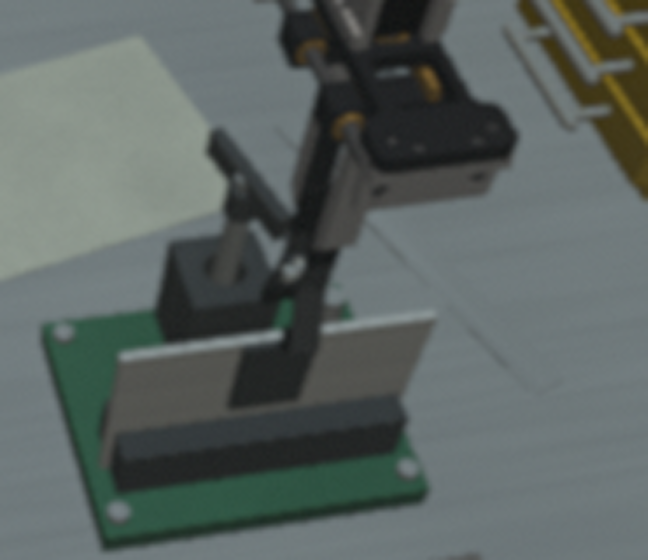

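```bash
python3 - <<'E'
from h import *
im,c,p,M=pickle.load(open("d7.pkl","rb"))
print(ray(c,[(319.5,205.5),(325,205.5),(313,60+100/2.2)],.135).round(4))
# pin ends: assume pivot z = p.z-.045 ; pin +y end v, -y end v
for v in (390,405,418,458,475): print(v,ray(c,(322.7,60+v/2.2),p[2]-.045)[0].round(4))
s=pickle.load(open("d0.pkl","rb"))["scene"]
m=s["strap"][0]["region"];ys,xs=np.nonzero(m);r=cv2.minAreaRect(np.c_[xs,ys].astype(np.float32));b=cv2.boxPoints(r);print(b,ray(s["cam"],b,.135).round(4))
p,M,o=tool();print(p)
E
```

```text
[[0.5829 0.2542 0.135 ]
 [0.5874 0.2542 0.135 ]
 [0.5794 0.3323 0.135 ]]
390 [0.585  0.2461 0.2035]
405 [0.5849 0.2415 0.2035]
418 [0.5849 0.2375 0.2035]
458 [0.5847 0.225  0.2035]
475 [0.5846 0.2196 0.2035]
[[411. 217.]
 [434. 217.]
 [434. 235.]
 [411. 235.]] [[0.5792 0.2029 0.135 ]
 [0.5884 0.2509 0.135 ]
 [0.6335 0.2344 0.135 ]
 [0.6245 0.1879 0.135 ]]
[0.58523712 0.2307481  0.24814866]
```

Call:
carry_out --pt "-0.002 -0.007 0 0 0 0" --pt "-0.002 -0.007 0.03 0 0 0" --pt "-0.002 -0.007 0.07 0 0 0" --pt "-0.002 -0.007 0.11 0 0 0" --pt "-0.002 -0.007 0.15 0 0 0" --pt "-0.002 -0.007 0.18 0 0 0" --pt "-0.002 -0.007 0.2 0 0 0" --pt "-0.002 -0.007 0.212 0 0 0" --pt "-0.002 -0.007 0.212 0 0 0" --pt "-0.002 -0.007 0.212 0 0 0"

```text
time: 22.52
eef_pos: [0.5832, 0.2302, 0.1944]
ee_rot: [2.241, 2.201, 0.001]
contact_force: [1.1, -0.2, -0.5]
width: 0.0296
```

```bash
python3 - <<'E'
from h import *
p,M,o=tool();print(p,o["width"],np.arctan2(M[1,0],M[0,0]),o["contact_force"],M[:,2])
c=cam("wrist");im=eyes.grab_frame("wrist");save("p_wrist",im);pickle.dump((im,c,p,M),open("d8.pkl","wb"))
cv2.imwrite("pics/z_p.png",cv2.resize(im[60:330,250:400,::-1],None,fx=4,fy=2.2,interpolation=cv2.INTER_CUBIC))
for n,(a,b,e,f) in dict(side=(150,430,230,400),scene=(120,280,345,530)).items():
    im=eyes.grab_frame(n);save("p_"+n,im)
    cv2.imwrite(f"pics/z_p{n}.png",cv2.resize(im[a:b,e:f,::-1],None,fx=3.5 if n=="scene" else 2.1,fy=3.5 if n=="scene" else 2.1,interpolation=cv2.INTER_CUBIC))
E
```

```text
[0.58319002 0.23022413 0.19441855] 0.029556129838368687 1.5529566988638572 [ 1.09749821 -0.23137815 -0.46921509] [ 7.12736634e-04  8.07724390e-05 -9.99999743e-01]
```

View pics/z_p.png

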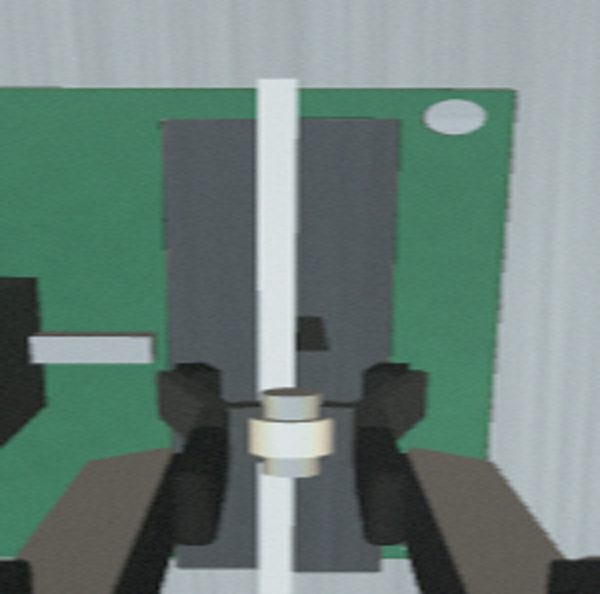

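View pics/z_pside.png

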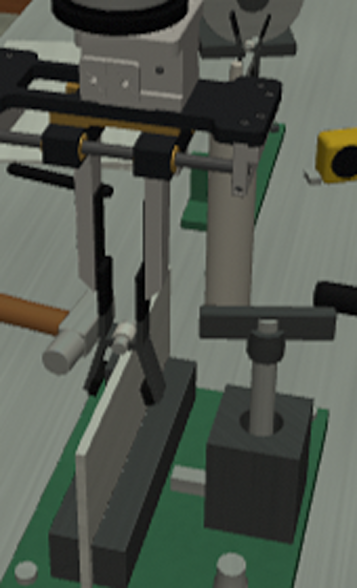

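View pics/z_pscene.png

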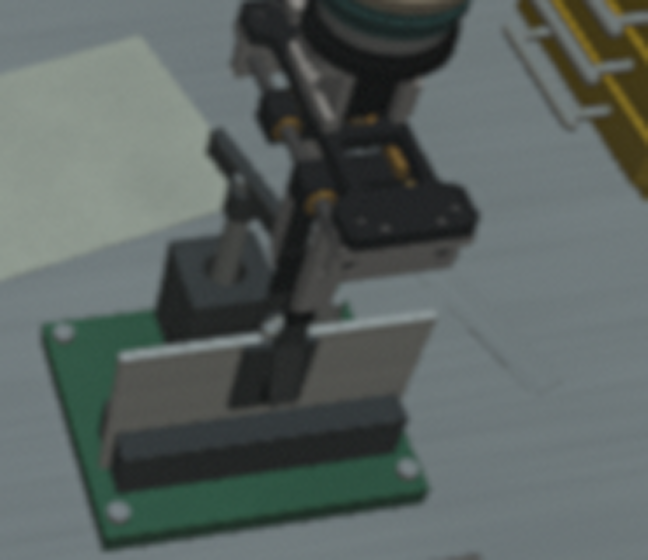

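```bash
python3 - <<'E'
from h import *
im,c,p,M=pickle.load(open("d8.pkl","rb"))
print(ray(c,[(323,60+351/2.2)],.135).round(4))
for v in (390,418,458,475): print(v,ray(c,(322.7,60+v/2.2),p[2]-.044)[0].round(4))
print(ray(c,[(315,60+80/2.2)],.135))
s=pickle.load(open("d0.pkl","rb"))["scene"]["cam"]
# predicted scene leg outline for clamp at y=.231 strap_top x=.583
for y in (.220,.231,.242):
    for z,dx in ((.119,.021),(.105,.021)):
        q=proj(s,[.5835+dx,y,z])[0];print(y,z,((q-[345,120])*3.5).round(0))
E
```

```text
[[0.583  0.2541 0.135 ]]
390 [0.5826 0.246  0.1504]
418 [0.5824 0.2374 0.1504]
458 [0.5822 0.225  0.1504]
475 [0.5821 0.2196 0.1504]
[[0.57934802 0.33213773 0.135     ]]
0.22 0.119 [266. 384.]
0.22 0.105 [262. 398.]
0.231 0.119 [284. 381.]
0.231 0.105 [279. 395.]
0.242 0.119 [301. 379.]
0.242 0.105 [296. 392.]
```

Call:
carry_out --pt "-0.005 0 0.002 0 0 0" --pt "-0.005 0 0.002 0 0 0"

```text
time: 22.92
eef_pos: [0.5829, 0.2288, 0.1935]
ee_rot: [2.241, 2.201, -0.0]
contact_force: [0.2, -0.3, -0.0]
width: 0.0294
```

Call:
carry_out --pt "0 0 0 0 0 0" --pt "0 0 0 0 0 0" --pt "0 0 0 0 0 0" --pt "0 0 0 0 0 0" --pt "0 0 0 0 0 0" --pt "0 0 0 0 0 0" --gripper 0.32

```text
time: 23.68
eef_pos: [0.583, 0.2289, 0.1936]
ee_rot: [2.241, 2.202, 0.0]
contact_force: [0.7, 0.4, -0.7]
width: 0.0619
```

```bash
python3 - <<'E'
from h import *
p,M,o=tool();print(p,o["width"],np.arctan2(M[1,0],M[0,0]),o["contact_force"],M[:,2])
c=cam("wrist");im=eyes.grab_frame("wrist");save("q_wrist",im);pickle.dump((im,c,p,M),open("d9.pkl","wb"))
im=eyes.grab_frame("side");save("q_side",im)
cv2.imwrite(f"pics/z_q.png",cv2.resize(im[150:430,230:400,::-1],None,fx=2.1,fy=2.1,interpolation=cv2.INTER_CUBIC))
E
```

```text
[0.58295057 0.22894989 0.19363569] 0.06193558986409402 1.5530032296443945 [ 0.72601157  0.40046762 -0.68391353] [ 1.10522998e-04 -5.45672206e-05 -9.99999992e-01]
```

View pics/q_wrist.png

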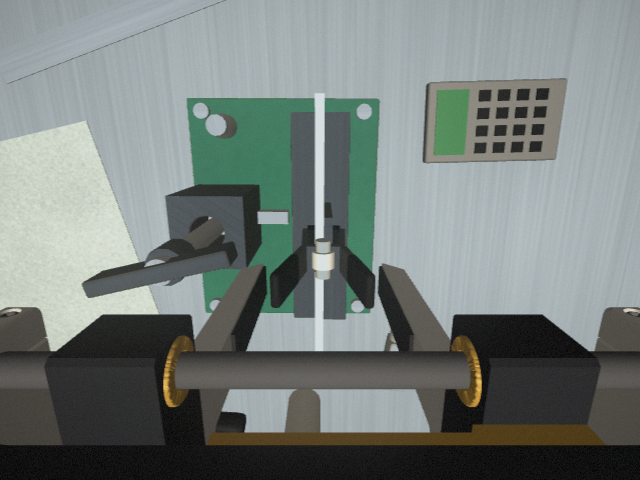

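View pics/z_q.png

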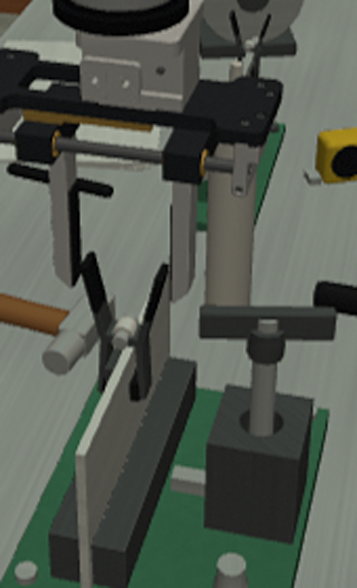

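Call:
carry_out --pt "0 0 -0.05 0 0 0" --pt "0 0 -0.12 0 0 0" --pt "0 0 -0.2 0 0 0" --pt "0 0 -0.35 0 0 0" --pt "0 0 -0.5 0 0 0" --pt "0 0 -0.6 0 0 0" --pt "-0.3 0 -0.6 0 0 0" --pt "-0.3 0 -0.6 0 0 0" --pt "-0.3 0 -0.6 0 0 0"

```text
time: 24.9
eef_pos: [0.5817, 0.1535, 0.3443]
ee_rot: [2.243, 2.2, 0.002]
contact_force: [0.3, -0.2, -0.4]
width: 0.0618
```

```bash
python3 - <<'E'
from h import *
p,M,o=tool();print(p,o["width"],o["contact_force"])
c=cam("wrist");im=eyes.grab_frame("wrist");save("r_wrist",im);pickle.dump((im,c,p,M),open("d10.pkl","wb"))
cv2.imwrite("pics/z_r.png",cv2.resize(im[20:260,240:420,::-1],None,fx=4,fy=2.5,interpolation=cv2.INTER_CUBIC))
im=eyes.grab_frame("scene");save("r_scene",im);cv2.imwrite("pics/z_rs.png",cv2.resize(im[140:290,345:480,::-1],None,fx=4,fy=4,interpolation=cv2.INTER_CUBIC))
im=eyes.grab_frame("side");save("r_side",im);cv2.imwrite("pics/z_rd.png",cv2.resize(im[220:440,220:400,::-1],None,fx=2.7,fy=2.7,interpolation=cv2.INTER_CUBIC))
E
```

```text
[0.58165271 0.15349462 0.34425758] 0.061845426583663536 [ 0.33659544 -0.20463092 -0.41839072]
```

View pics/z_r.png

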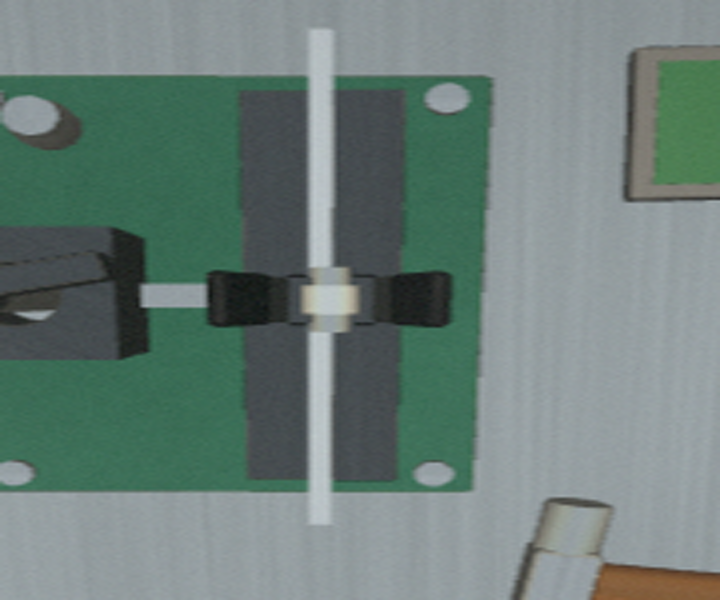

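View pics/z_rs.png

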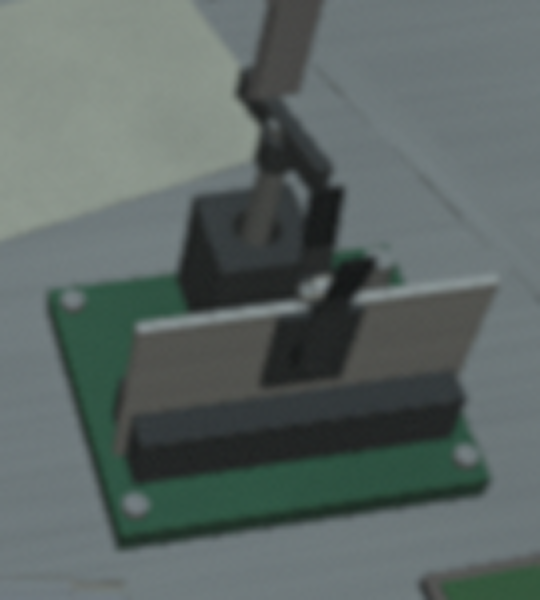

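View pics/z_rd.png

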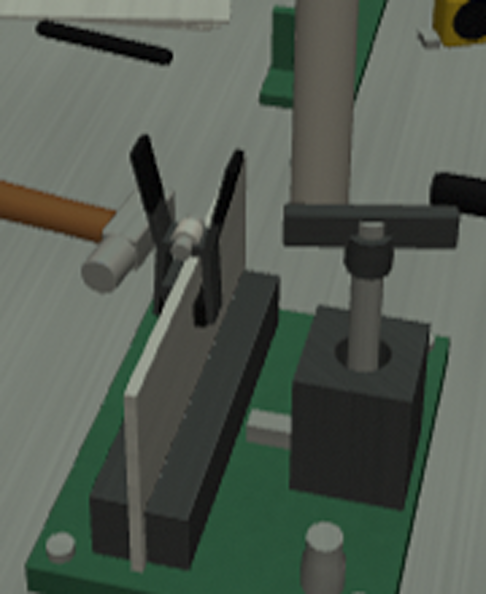

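```bash
python3 - <<'E'
from h import *
im,c,p,M=pickle.load(open("d10.pkl","rb"))
e=ray(c,[(320,20+28/2.5),(320,20+524/2.5)],.135);print(e.round(4),e.mean(0))
print("handles y",ray(c,[(322,20+v/2.5) for v in (271,326)],.205)[:,1],"pin",ray(c,[(322,20+v/2.5) for v in (268,332)],.151)[:,1])
print("handle tops",ray(c,[(240+u/4,20+298/2.5) for u in (208,451)],.205))
for t in ["strap","clamp","tube","small_clamp"]:
  print(t,[(round(q["confidence"],2),q["box"]) for q in eyes.look_for("scene",t)][:2])
p,M,o=tool();print(o["time"])
E
```

```text
[[0.582  0.3326 0.135 ]
 [0.5778 0.1322 0.135 ]] [0.57992592 0.23238022 0.135     ]
handles y [0.2390614  0.22080105] pin [0.24200837 0.21701807]
handle tops [[0.55613331 0.23066869 0.205     ]
 [0.60833535 0.22965627 0.205     ]]
strap [(0.55, [410.5, 215.4, 430.8, 235.8])]
clamp [(0.83, [417.0, 186.3, 436.3, 232.0]), (0.51, [408.0, 166.2, 425.3, 200.8])]
tube [(0.94, [302.3, 189.2, 321.2, 267.7]), (0.59, [184.3, 231.8, 210.6, 255.9])]
small_clamp [(0.81, [173.7, 243.4, 187.5, 275.2])]
25.25
```

```bash
python3 -c "
from workcell import ticket
print(ticket.job_done())"
```

```text
the job is handed in; nothing more can be done
None
```

I tightened the jig, then clipped the larger clamp over the strap, and handed the job in at about 25 s of the 67 s allowed.

- **T-handle:** I turned it clockwise until it stopped. The torque then rose to about 0.48 N m, well above the 0.06 N m of friction, and the bar began to slip in the grip. The picture afterwards put it at about 1.38 rad, against the stop at 1.35. I put that down to measuring error.
- **Clamp:** it stands upright and square to the panel, with its handle line within about 0.01 rad of the panel's normal. From the arm's height at release, the pivot is about 15 mm above the edge. Its middle is within about 1.5 mm of the strap's middle along the edge and about 1 mm across it. The pictures after release show it holding with the gripper clear.
- **Everything else:** the last scene picture showed the tube and the small clamp still in place. I checked the rest only by eye. At hand-in the robot was clear and touching nothing.

**What disagreed:**
- My first grip on the T-handle came down too low and seemed to close on its hub, so I reopened, raised the gripper about 7 mm and gripped again.
- The second grip read 14 to 15 mm on a 10 mm bar. I never explained that, but the bar turned with the gripper all the way to the stop.
- The gripped bar sat about 2 mm further out in x than the camera had put it, so I set the clamp's final position from its offset to the strap in the wrist picture.

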